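Set the cupping station for the next flight

ROBOT

A 6-joint arm with a two-finger parallel gripper is mounted at the origin on the work surface. World frame = base frame: x ahead of the robot, y to its left, z up, the work surface at z = 0. Lengths are in m, angles in rad, forces in N, time in s.
With the tool pointing down it reaches from about 0.35 to 0.775 m from the base axis. Payload 7.3 kg.
Tool frame: the origin (TCP) lies at the very end of the fingers, on their centre line; the grasp point (between the pads) lies 19 mm behind it; z points along the fingers, y is the line along which they close (so a half turn about z gives the same grasp; the last joint's range is limited). The gripper opens to 92 mm and grips with 3 to 60 N. Pads are 19 mm wide; open, the fingers measure 130 mm over their backs; the gripper's body (75 mm by 190 mm) begins 47 mm behind the grasp point.
Start: joints at [1.057, 0.342, 1.524, -0, 1.275, -0.146], TCP at [0.189, 0.49, 0.227] pointing down, gripper open.
Joint ranges: [-2.53, 2.53], [-0.77, 2.02], [0.04, 2.7], [-1, 4.14], [0.28, 2.66], [-3.11, 3.11]. Speed limits (rad/s): [2.57, 2.57, 3.14, 3.14, 3.14, 3.14].

INTERFACE

Orientations are given as [roll, pitch, yaw] about the fixed x, y, z axes, in that order (R = Rz(yaw) Ry(pitch) Rx(roll)).
In Python, from cell import telemetry, eyes, job gives the robot as it stands.
- The arm moves only by the tool apply_moves, never from a script. Its arguments are lists of equal length, an entry for each row: "delta_pos": the shift along the world's x, y, z each as a share of 0.4 m, from -1 to 1, a list of three; "dr": the turn, a rotation vector about the world's x, y, z each as a share of 0.5 rad, from -1 to 1, a list of three; "jaw": the opening, from 0 (shut) to 1 (fully open). A call has 1 to 8 rows; each row is the pose to reach, as a shift and turn from the pose commanded when the call began; what a row does not reach only later rows make up. A row lasts 1/12 s, in which the tool goes at most 41.7 mm and 7.16 degrees, less where a joint would pass 70% of its speed; a pose out of reach is approached as far as the arm can. A call with a number of a shift or a turn outside -1 to 1 is refused whole. A call with a gripper value outside its range is refused whole. The fingers move at their own pace and stop on an object; "force" is the grip in N (left out, the last holds). Time passes only in rows, so rows that repeat a pose let the fingers close. It gives the time, the measured TCP pose, the force, the opening and the grip force at its end, in the units of the state.
- telemetry.observe(): the state, without advancing time (a new reading comes with each control period).
- eyes.read_camera(name): name is "scene" or "top"; returns the picture (420x560x3 uint8, red, green, blue); there is no depth.
- eyes.camera_model(name): a dict with "vertical_fov" (degrees; the focal length in pixels is half the picture's height over the tangent of half this angle, whatever the lens; pixels are square), "cx", "cy" (the principal point, pixels), "k1" (the pictures are not rectified: a ray, as slopes to the right and down, at radius r is drawn at 1 + k1 r^2 times it, then the intrinsics apply), "rvec" (rotation vector, rad) and "tvec" (3), from world to camera coordinates, as OpenCV has them. Camera axes: x right, y down, z forward; pixel columns grow to the right and rows downward; lengths in m; the calibration is good to about 2 mm. A picture is of the moment at which its call begins. camera_model takes no time and is no camera call.
- job.hand_in(): hands the job in; it is judged then, once.
The state is a dict: "time": time; "qpos": joint angles; "qvel": joint speeds; "joint_efforts": joint torques, N m; "tool_pos": TCP position; "tool_rot": TCP orientation; "contact_force": force on the tool from outside, world axes, zero at the start; "torque": the same for the moment, N m; "opening": finger opening in m; "grip_force": force on a finger pad.
Only numpy, scipy, OpenCV 4.12 (cv2) and the standard library are available. Lean on these libraries where they do the work, as an engineer would, in place of code of your own. Each camera call takes 0.05 s, during which the arm holds its last target. There are 200 camera calls.

TASK

Set up the coffee tasting station for the next flight. On the hob, first slide the kettle from the red heat spot onto the green rest spot, then slide the lidded pan from the yellow spot onto the red heat spot, neither ever lifted; after that pull the cabinet drawer out to its stop, stand every lot plaque from it on edge in the slotted wooden rack (one per slot, any slots), and finally push the drawer shut. Leave the bowls, trays, timer and spoon alone.

Things in the scene. Friction and masses are not known exactly. Their poses are not given: they have to be found in the camera images.
- hob: Square black glass hob with a steel rim, 340 x 340 x 35 mm, fixed. Origin: centre of its underside; the flat top is 35 mm above it. The three coloured spots, 170 mm from one another in a triangle, are printed on it.
- heat_spot: Red ring (132 mm across, with a red dot in the middle) on the hob: the heat spot. Origin: its centre, on the hob's top.
- rest_spot: Green ring of the same size on the hob: the rest spot. Origin: its centre.
- wait_spot: Yellow ring of the same size on the hob: where the pan waits at the start. Origin: its centre.
- kettle: Small closed steel kettle, 124 mm across at the base, lid at 58 mm, about 0.7 kg. Origin: centre of its underside. Over its middle a fixed black arched handle: a straight bar 12 mm thick, 68 mm long, along the kettle's x, its centre line 83 mm above the origin (19 mm free beneath), pinched from above across the kettle's y. Thin spout at +x, reaching 82 mm from the axis.
- pan: Lidded aluminium pan, 120 mm across, lid at 57 mm, two small ears, about 0.75 kg; lid and pan are one piece. Origin: centre of its underside. In the middle of the lid a wooden grip bar, 60 mm long along the pan's x, 14 mm thick in y, from 57 to 92 mm above the origin.
- cabinet: Dark walnut cabinet, 160 (x) x 260 (y) x 128 mm high, fixed, front to its -x. Origin: centre of its underside. Its one drawer has four 10 mm slots along x at cabinet y = +-27.5 and +-82.5 mm; plaques in them stand 14 mm above the table, their middle at cabinet x = -12 mm (shut) or -152 mm (fully out). Inside, nothing but plaques is over 54 mm high; the drawer's front reaches 112 mm.
- drawer (a joint): How far the drawer is out, in m: 0 shut, 0.14 at its stop; it slides along the cabinet's -x with about 2 N.
- drawer_handle (a point): Middle of the drawer's brass bar handle: a 10 mm thick bar, 100 mm long along the cabinet's y, 35 mm in front of the drawer's front panel (30 mm free behind it), 92 mm above the table. Moves with the drawer.
- rack: Light wooden display rack, 236 mm long (x), 110 mm wide (y), 50 mm high, fixed. Origin: centre of its underside. Four slots, 15 mm wide and 40 mm deep (slot floor 10 mm above the origin), run along the rack's y at rack x = -82.5, -27.5, 27.5 and 82.5 mm. All are empty at the start.
- plaque0: Blue rectangular lot plaque standing on its long edge, 100 mm long (its x), 8 mm thick (its y), 85 mm tall (z), with a white panel and one stripe (orange) near its top edge; 90 g. Origin: middle of its bottom edge. It may be absent. At the start it stands in a slot of the drawer.
- plaque1: Blue rectangular lot plaque standing on its long edge, 100 mm long (its x), 8 mm thick (its y), 85 mm tall (z), with a white panel and one stripe (yellow) near its top edge; 90 g. Origin: middle of its bottom edge. It may be absent. At the start it stands in a slot of the drawer.
- plaque2: Blue rectangular lot plaque standing on its long edge, 100 mm long (its x), 8 mm thick (its y), 85 mm tall (z), with a white panel and one stripe (green) near its top edge; 90 g. Origin: middle of its bottom edge. It may be absent. At the start it stands in a slot of the drawer.
- plaque3: Blue rectangular lot plaque standing on its long edge, 100 mm long (its x), 8 mm thick (its y), 85 mm tall (z), with a white panel and one stripe (white) near its top edge; 90 g. Origin: middle of its bottom edge. It may be absent. At the start it stands in a slot of the drawer.
- bowl0: White ceramic tasting bowl, 86 mm across, 68 mm high, a bystander. Origin: centre of its underside.
- bowl1: White ceramic tasting bowl, 86 mm across, 68 mm high, a bystander. Origin: centre of its underside.
- bowl2: White ceramic tasting bowl, 86 mm across, 68 mm high, a bystander. Origin: centre of its underside.
- tray0: Blue boat-shaped sample tray, about 205 mm long (its x), 95 mm wide, 32 mm high, a bystander. Origin: centre of its underside.
- tray1: Blue boat-shaped sample tray, about 205 mm long (its x), 95 mm wide, 32 mm high, a bystander. Origin: centre of its underside.
- timer: Grey bench timer, 65 x 75 x 22 mm, a bystander. Origin: centre of its underside.
- spoon: Tasting spoon with a steel bowl and wooden handle, 170 mm long, lying, a bystander.

How it is judged:
By the outcome, as a careful person would: the job done as asked, in the order asked, and still so for the second after the job is handed in, with the robot touching nothing.
Of plaque0, plaque1, plaque2, plaque3 only 2 to 4 are there at a start; the rules pass over those that are not, and their reading is None.
At some moment in a run one of kettle, pan may be knocked a few centimetres aside while the robot is not near it.
It also fails if it takes over 210 s, if anything falls off the work surface, if the arm or the gripper's body presses on something with over 40 N, if the wrist force passes 120 N, or if a joint passes its speed limit or range.

## Working session

There is one attempt and no reset: what is moved stays moved. The work goes in short steps, Python scripts to look and compute and a tool call to move; the robot and the scene stay as the last step left them, time stands still between calls to the robot, and variables do not carry over. Pictures are saved under pics/ and viewed, at most 14 in all, crops included, and the job is handed in when it is done.

Besides the shell and the picture viewer there is one more tool, called after "Emit:" as name(argument=value, ...), one argument or row to a line, values as JSON. apply_moves: Moves the arm, as the interface text tells. Its arguments: {"type":"object","properties":{"delta_pos":{"type":"array"},"dr":{"type":"array"},"jaw":{"type":"array"},"force":{"type":"number"}},"required":["delta_pos","dr","jaw"]}

```bash
mkdir -p pics; ls
python3 - <<'E'
from cell import telemetry, eyes, job
import cv2
print(telemetry.observe())
for n in("scene","top"):
    print(eyes.camera_model(n)); cv2.imwrite(f"pics/{n}0.png",cv2.resize(eyes.read_camera(n)[:,:,::-1],(800,600),interpolation=cv2.INTER_CUBIC))
E
```

```text
pics
{'time': 0.0, 'qpos': array([ 1.05698397e+00,  3.42701105e-01,  1.52505707e+00, -7.39090564e-06,
        1.27541769e+00, -1.45982454e-01]), 'qvel': array([ 4.76906385e-04,  6.94540518e-05,  7.42247525e-04,  1.05447451e-03,
        2.00633148e-03, -5.15924362e-04]), 'joint_efforts': array([-1.88103637e-03, -4.31244206e+01, -2.44224072e+01,  7.14351330e-02,
        5.60650940e-02, -1.35426849e-04]), 'tool_pos': array([0.18854324, 0.48951229, 0.22604222]), 'tool_rot': array([-3.14002525e+00, -2.23308831e-04,  2.77376473e+00]), 'contact_force': array([0.63656561, 0.09907078, 0.020182  ]), 'torque': array([-2.95729103e-03,  4.95944848e-02, -8.91270667e-06]), 'grip_force': 0.0, 'opening': 0.0917070549948392}
{'vertical_fov': 48.98794861552727, 'cx': 286.6414198191877, 'cy': 214.34341886030205, 'k1': -0.12067248179491973, 'rvec': array([ 1.89129641,  1.79851427, -0.61281845]), 'tvec': array([-0.0390547 , -0.34374535,  1.90496666])}
{'vertical_fov': 50.171631805267225, 'cx': 278.28365516219833, 'cy': 208.80403196426894, 'k1': -0.02991113239428542, 'rvec': array([ 2.17636392, -2.14560657,  0.15407574]), 'tvec': array([-0.01244076,  0.49688408,  1.55139082])}
```

View pics/top0.png

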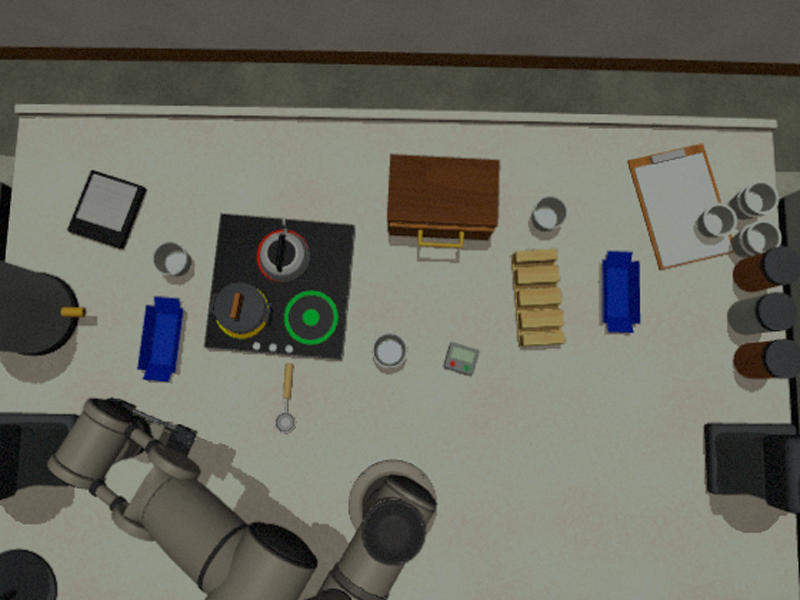

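View pics/scene0.png

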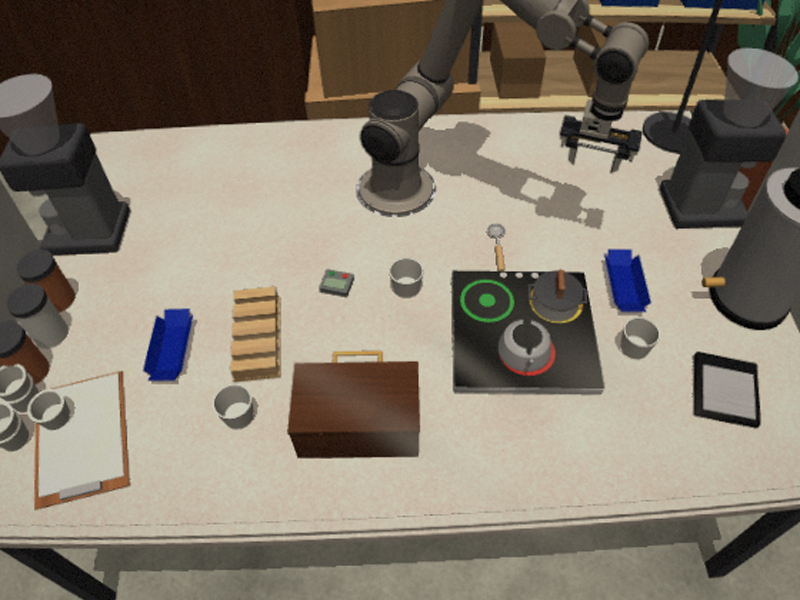

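The top view shows world +x up and +y left. The kettle is on red (283,253), the pan on yellow (240,308), green is at (311,317), the cabinet at (443,195) and the rack at (538,298). Next I'll zoom in on those.

```bash
cat > h.py <<'E'
from cell import telemetry, eyes, job
import cv2, numpy as np
def cam(n):
    m=eyes.camera_model(n); f=210/np.tan(np.radians(m["vertical_fov"]/2))
    K=np.array([[f,0,m["cx"]],[0,f,m["cy"]],[0,0,1]]); return K,np.array([m["k1"],0,0,0,0]),np.array(m["rvec"]),np.array(m["tvec"])
def w(n,px,z):
    "pixels (N,2) native -> world on plane z"
    K,D,r,t=cam(n); px=np.array(px,float).reshape(-1,1,2)
    u=cv2.undistortPointsIter(px,K,D,None,None,(3,50,1e-10)).reshape(-1,2)
    R=cv2.Rodrigues(r)[0]; d=np.c_[u,np.ones(len(u))]@R; c=-R.T@t
    return c+d*((z-c[2])/d[:,2])[:,None]
def p(n,X):
    K,D,r,t=cam(n); return cv2.projectPoints(np.array(X,float).reshape(-1,1,3),r,t,K,D)[0].reshape(-1,2)
def crop(n,x0,y0,ww,hh,s,im=None):
    im=eyes.read_camera(n) if im is None else im
    return cv2.resize(im[y0:y0+hh,x0:x0+ww,::-1],None,fx=s,fy=s,interpolation=cv2.INTER_CUBIC)
def circ(P):
    A=np.c_[2*P[:,:2],np.ones(len(P))]; s=np.linalg.lstsq(A,(P[:,:2]**2).sum(1),rcond=None)[0]
    return s[:2],np.sqrt(s[2]+s[:2]@s[:2])
E
python3 - <<'E'
from h import *
for n in ("top","scene"):
    im=eyes.read_camera(n); h=cv2.cvtColor(im,cv2.COLOR_RGB2HSV).astype(int); H,S,V=h[...,0],h[...,1],h[...,2]
    for nm,m in dict(green=(abs(H-60)<15)&(S>150)&(V>60),red=((H<6)|(H>174))&(S>150)&(V>90),yel=(abs(H-29)<5)&(S>150)&(V>90)).items():
        ys,xs=np.where(m); P=w(n,np.c_[xs,ys],.035); 
        k=(P[:,1]>.03)&(P[:,1]<.5)&(P[:,0]>.3)&(P[:,0]<.8);P=P[k]
        if len(P)<8: print(n,nm,len(P));continue
        c,r=circ(P); 
        for _ in range(5):
            d=abs(np.hypot(*(P[:,:2]-c).T)-.063); q=P[d<.008]
            if len(q)>8: c,r=circ(q)
        print(n,nm,len(P),len(q),c.round(4),r.round(4),P.mean(0).round(4))
a=eyes.read_camera("top")
A=crop("top",140,145,115,110,3.4,a); B=crop("top",265,100,140,150,2.9,a)
b=eyes.read_camera("scene"); C=crop("scene",310,180,120,100,3,b)
D=crop("scene",150,190,150,140,2.9,b)
c=np.zeros((600,800,3),np.uint8)
def put(i,x,y):
    h=min(i.shape[0],600-y);k=min(i.shape[1],800-x); c[y:y+h,x:x+k]=i[:h,:k]
put(A,0,0);put(C,0,374);put(B,394,0);put(D,394,374) if 0 else put(cv2.resize(b[190:330,150:310,::-1],None,fx=1.6,fy=1.6),394,436)
cv2.imwrite("pics/c1.png",c)
E
```

```text
top green 478 367 [0.4479 0.2077] 0.0614 [0.4482 0.2078 0.035 ]
top red 96 96 [0.6003 0.2807] 0.0641 [0.6162 0.315  0.035 ]
top yel 47 47 [0.4614 0.3782] 0.0639 [0.4249 0.388  0.035 ]
scene green 79 76 [0.4492 0.2065] 0.0612 [0.4525 0.1719 0.035 ]
scene red 121 121 [0.6009 0.2796] 0.0636 [0.645  0.2965 0.035 ]
scene yel 27 27 [0.4646 0.375 ] 0.0607 [0.5091 0.4042 0.035 ]
```

View pics/c1.png

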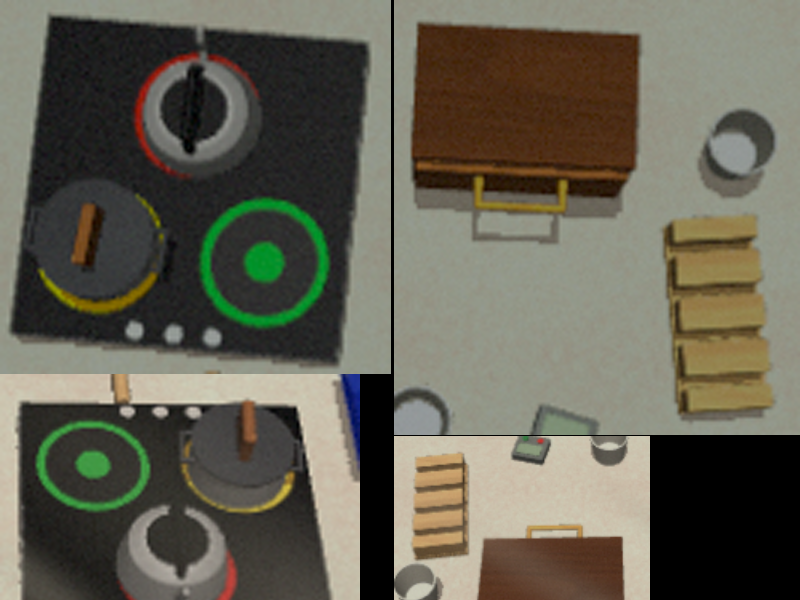

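Crop A shows the kettle handle from (196,68) to (189,150), the spout at (201,30) and the pan grip top at about (82,234). Crop B has the cabinet's top corners at (417,23), (639,36), (634,167) and (415,160), the handle bar from (473,205) to (567,210) and five rack walls at x≈668–772.

Run:
```python
from h import *
A=lambda *q:np.array(q)/3.4+[140,145]-.35
B=lambda *q:(np.array(q)-[394,0])/2.9+[265,100]-.33
def show(n,P): print(n,P.round(4)[:,:2].tolist(), "mean",P.mean(0).round(4), "ang01",np.degrees(np.arctan2(*(P[1]-P[0])[1::-1])).round(2), "len",np.linalg.norm(P[1]-P[0]).round(4))
show("kettle handle",w("top",A((189,150),(196,68)),.124))
show("spout/axis",w("top",A((200,108),(201,30)),.085))
show("pan bar top",w("top",A((77,264),(88,207)),.127))
c=w("top",B((634,167),(639,36),(417,23),(415,160)),.128); show("cab",c); show("cabback",c[[1,2]])
show("handle",w("top",B((567,209),(474,205)),.097))
show("rack topslats far row L-R",w("top",B((680,402),(668,231),(757,220),(772,399)),.05))
show("hob",w("top",A((340,362),(366,43),(50,16),(12,333)),.035))
for n in ["top","scene"]:
  im=eyes.read_camera(n); h=cv2.cvtColor(im,cv2.COLOR_RGB2HSV).astype(int); H,S,V=h[...,0],h[...,1],h[...,2]
  # pan grip
  c0=p(n,[.461,.377,.11])[0]; yy,xx=np.mgrid[:420,:560]; m=(H<18)&(S>110)&(V>40)&(np.hypot(xx-c0[0],yy-c0[1])<16)
  ys,xs=np.where(m); P=w(n,np.c_[xs,ys],.115); 
  print(n,"pan grip",len(P),P.mean(0).round(4), cv2.minAreaRect(P[:,:2].astype(np.float32)*1000))
```

```text
kettle handle [[0.5483, 0.2738], [0.6306, 0.27]] mean [0.5895 0.2719 0.124 ] ang01 -2.65 len 0.0824
spout/axis [[0.5983, 0.2712], [0.6791, 0.2732]] mean [0.6387 0.2722 0.085 ] ang01 1.41 len 0.0809
pan bar top [[0.434, 0.3778], [0.49, 0.3696]] mean [0.462  0.3737 0.127 ] ang01 -8.28 len 0.0565
cab [[0.6636, -0.2352], [0.8223, -0.2425], [0.8331, 0.0199], [0.6675, 0.0197]] mean [ 0.7466 -0.1095  0.128 ] ang01 -2.6 len 0.1589
cabback [[0.8223, -0.2425], [0.8331, 0.0199]] mean [ 0.8277 -0.1113  0.128 ] ang01 87.63 len 0.2626
handle [[0.6191, -0.1607], [0.6221, -0.0506]] mean [ 0.6206 -0.1056  0.097 ] ang01 88.45 len 0.1101
rack topslats far row L-R [[0.3959, -0.3018], [0.604, -0.2895], [0.6196, -0.3989], [0.401, -0.4129]] mean [ 0.5051 -0.3508  0.05  ] ang01 3.4 len 0.2085
hob [[0.3462, 0.1271], [0.6806, 0.1079], [0.7045, 0.4413], [0.3708, 0.4638]] mean [0.5255 0.285  0.035 ] ang01 -3.28 len 0.335
top pan grip 87 [0.4641 0.3745 0.115 ] ((464.202880859375, 372.8088684082031), (21.223569869995117, 59.332218170166016), 78.51863098144531)
scene pan grip 89 [0.4712 0.3712 0.115 ] ((471.99102783203125, 371.32928466796875), (13.598052978515625, 84.35922241210938), 79.10896301269531)
```

Emit:
apply_moves(
  delta_pos=[
    [0.3,-0.2,0],
    [1,-0.544,0],
    [1,-0.544,0],
    [1,-0.544,0],
    [1,-0.544,0],
    [1,-0.544,0],
    [1,-0.544,0],
    [1,-0.544,0],
  ],
  dr=[
    [0,0,0.667],
    [0,0,0.667],
    [0,0,0.667],
    [0,0,0.667],
    [0,0,0.667],
    [0,0,0.667],
    [0,0,0.667],
    [0,0,0.667],
  ],
  jaw=[0.6,0.6,0.6,0.6,0.6,0.6,0.6,0.6],
  force=20,
)

```text
time: 1.07
tool_pos: [0.4733, 0.3336, 0.2269]
tool_rot: [3.141, 0.0, 3.107]
contact_force: [0.2, 0.8, -0.4]
opening: 0.0551
grip_force: 0.0
```

Emit:
apply_moves(
  delta_pos=[
    [0.29,-0.15,0],
    [0.29,-0.15,0],
    [0.29,-0.15,0],
    [0.29,-0.15,0],
    [0.29,-0.15,0],
    [0.29,-0.15,-0.08],
    [0.29,-0.15,-0.08],
    [0.29,-0.15,-0.08],
  ],
  dr=[
    [0,0,0],
    [0,0,0],
    [0,0,0],
    [0,0,0],
    [0,0,0],
    [0,0,0],
    [0,0,0],
    [0,0,0],
  ],
  jaw=[0.6,0.6,0.6,0.6,0.6,0.6,0.6,0.6],
)

```text
time: 1.73
tool_pos: [0.5854, 0.2756, 0.1935]
tool_rot: [-3.14, -0.005, 3.109]
contact_force: [0.3, -0.4, 0.3]
opening: 0.055
grip_force: 0.0
```

```bash
cat >> h.py <<'E'
def go(x,y,z,ydir=None):
    s=telemetry.observe(); d=(np.array([x,y,z])-s["tool_pos"])/.4; a=0
    if ydir is not None:
        cur=np.degrees(s["tool_rot"][2])-90; a=(ydir-cur+90)%180-90
    print("delta",d.round(3),"dr",[round(np.radians(a)/.5,3)])
def st():
    s=telemetry.observe(); print("t",round(s["time"],2),s["tool_pos"].round(4),"ydir",(np.degrees(s["tool_rot"])+[0,0,-90]).round(2),"F",s["contact_force"].round(1),"open",round(s["opening"],4),"g",round(s["grip_force"],1),"q6",s["qpos"].round(2))
E
python3 - <<'E'
from h import *
st(); go(.59,.272,.1,88)
E
```

```text
t 1.73 [0.5854 0.2756 0.1935] ydir [-179.93   -0.26   88.11] F [ 0.3 -0.4  0.3] open 0.055 g 0.0 q6 [ 0.32  0.6   1.2   0.    1.35 -1.22]
delta [ 0.011 -0.009 -0.234] dr [np.float64(-0.004)]
```

Emit:
apply_moves(
  delta_pos=[
    [0.01,-0.01,-0.08],
    [0.01,-0.01,-0.16],
    [0.01,-0.01,-0.21],
    [0.01,-0.01,-0.233],
    [0.01,-0.01,-0.233],
    [0.01,-0.01,-0.233],
    [0.01,-0.01,-0.233],
    [0.01,-0.01,-0.233],
  ],
  dr=[
    [0,0,0],
    [0,0,0],
    [0,0,0],
    [0,0,0],
    [0,0,0],
    [0,0,0],
    [0,0,0],
    [0,0,0],
  ],
  jaw=[0.6,0.6,0.6,0.6,0.6,0.3,0.0,0.0],
)

```text
time: 2.4
tool_pos: [0.5927, 0.2715, 0.1038]
tool_rot: [3.14, 0.004, 3.108]
contact_force: [0.0, 1.1, -0.6]
opening: 0.0394
grip_force: 0.0
```

Emit:
apply_moves(
  delta_pos=[
    [0,0,0],
    [0,0,0],
    [0,0,0],
    [0,0,0],
  ],
  dr=[
    [0,0,0],
    [0,0,0],
    [0,0,0],
    [0,0,0],
  ],
  jaw=[0.0,0.0,0.0,0.0],
)

```text
time: 2.73
tool_pos: [0.5919, 0.2721, 0.1024]
tool_rot: [3.139, 0.001, 3.107]
contact_force: [-0.8, 5.6, 4.1]
opening: 0.0131
grip_force: 2.6
```

Run:
```python
from h import *
st()
cv2.imwrite("pics/k1.png",np.hstack([crop("top",140,130,115,120,3.4),crop("scene",300,150,130,120,3.4)[:408]])[:,:800])
```

```text
t 2.73 [0.5919 0.2721 0.1024] ydir [1.7986e+02 7.0000e-02 8.8040e+01] F [-0.8  5.6  4.1] open 0.0131 g 2.6 q6 [ 0.31  0.68  1.31  0.    1.15 -1.22]
```

View pics/k1.png

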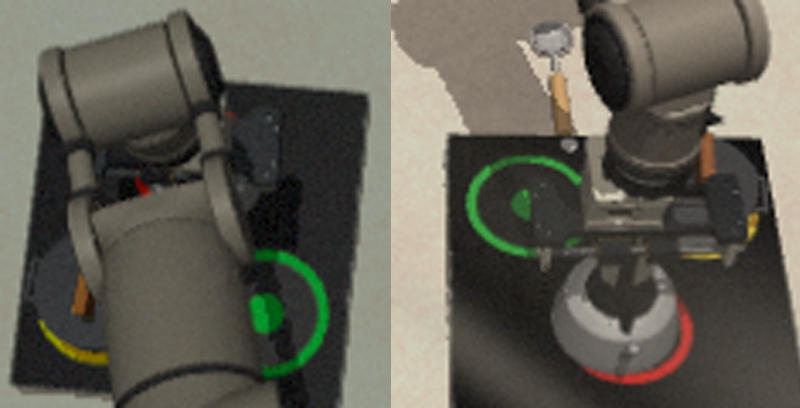

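The fingers hold the kettle handle (scene crop, about (620,270)). I'll slide it by (-0.141, -0.065) m at constant height.

Emit:
apply_moves(
  delta_pos=[
    [-0.02,-0.01,0],
    [-0.06,-0.028,0],
    [-0.1,-0.046,0],
    [-0.14,-0.065,0],
    [-0.18,-0.083,0],
    [-0.22,-0.101,0],
    [-0.26,-0.12,0],
    [-0.3,-0.138,0],
  ],
  dr=[
    [0,0,0],
    [0,0,0],
    [0,0,0],
    [0,0,0],
    [0,0,0],
    [0,0,0],
    [0,0,0],
    [0,0,0],
  ],
  jaw=[0,0,0,0,0,0,0,0],
)

```text
time: 3.5
tool_pos: [0.4728, 0.2156, 0.1024]
tool_rot: [3.141, 0.005, 3.107]
contact_force: [3.3, 1.0, 2.6]
opening: 0.0112
grip_force: 20.0
```

Emit:
apply_moves(
  delta_pos=[
    [-0.03,-0.014,0],
    [-0.05,-0.023,0],
    [-0.052,-0.024,0],
    [-0.052,-0.024,0],
    [-0.052,-0.024,0],
    [-0.052,-0.024,0],
    [-0.052,-0.024,0],
  ],
  dr=[
    [0,0,0],
    [0,0,0],
    [0,0,0],
    [0,0,0],
    [0,0,0],
    [0,0,0],
    [0,0,0],
  ],
  jaw=[0,0,0,0,0,0,0],
)

```text
time: 4.08
tool_pos: [0.4509, 0.2057, 0.1023]
tool_rot: [-3.14, -0.001, 3.108]
contact_force: [-2.9, -3.4, 13.4]
opening: 0.0111
grip_force: 20.0
```

Run:
```python
from h import *
st()
```

```text
t 4.08 [0.4509 0.2057 0.1023] ydir [-1.7994e+02 -5.0000e-02  8.8050e+01] F [-2.9 -3.4 13.4] open 0.0111 g 20.0 q6 [ 0.27  0.43  1.77 -0.    0.94 -1.26]
```

Emit:
apply_moves(
  delta_pos=[
    [0,0,0],
    [0,0,0],
    [0,0,0],
    [0,0,0.05],
    [0,0,0.12],
    [0,0,0.2],
    [0,0,0.3],
    [-0.1,0.1,0.33],
  ],
  dr=[
    [0,0,0],
    [0,0,0],
    [0,0,0],
    [0,0,0],
    [0,0,0],
    [0,0,0],
    [0,0,0],
    [0,0,0],
  ],
  jaw=[0.6,0.6,0.6,0.6,0.6,0.6,0.6,0.6],
)

```text
time: 4.75
tool_pos: [0.4279, 0.2331, 0.2354]
tool_rot: [3.14, 0.01, 3.102]
contact_force: [1.6, 1.6, 1.9]
opening: 0.0545
grip_force: 0.0
```

Emit:
apply_moves(
  delta_pos=[
    [-0.3,0.6,0],
    [-0.3,0.65,0],
    [-0.3,0.65,0],
    [-0.3,0.65,0],
    [-0.3,0.65,0],
    [-0.3,0.65,0],
    [-0.3,0.65,0],
    [-0.3,0.65,0],
  ],
  dr=[
    [0,0,0],
    [0,0,0],
    [0,0,0],
    [0,0,0],
    [0,0,0],
    [0,0,0],
    [0,0,0],
    [0,0,0],
  ],
  jaw=[0.6,0.6,0.6,0.6,0.6,0.6,0.6,0.6],
)

```text
time: 5.42
tool_pos: [0.2985, 0.4999, 0.229]
tool_rot: [3.141, -0.002, 3.113]
contact_force: [-0.7, -0.8, -0.4]
opening: 0.055
grip_force: 0.0
```

Run:
```python
from h import *
st()
cv2.imwrite("pics/k2.png",np.hstack([crop("top",140,130,115,120,3.4),crop("scene",300,150,120,120,3.4)[:408]])[:,:800])
```

```text
t 5.42 [0.2985 0.4999 0.229 ] ydir [ 1.7994e+02 -1.2000e-01  8.8340e+01] F [-0.7 -0.8 -0.4] open 0.055 g 0.0 q6 [ 0.9   0.45  1.36  0.    1.34 -0.64]
```

View pics/k2.png

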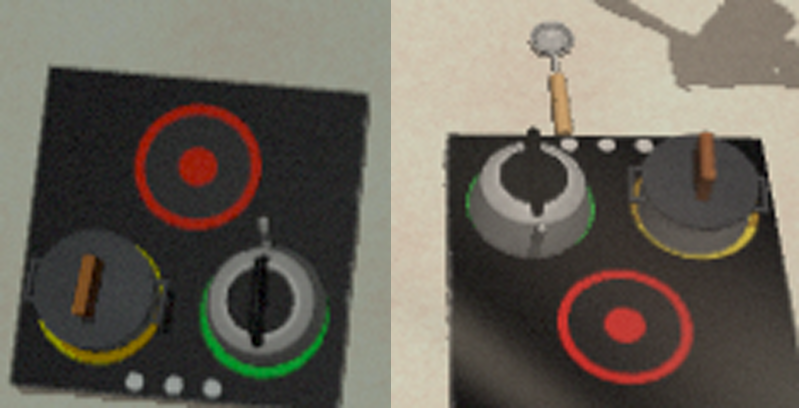

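Run:
```python
from h import *
A=lambda *q:np.array(q)/3.4+[140,130]-.35
S=lambda *q:(np.array(q)-[391,0])/3.4+[300,150]-.35
for n,P in dict(kh=w("top",A((257,343),(263,257)),.124),pan=w("top",A((80,315),(93,256)),.127),spout=w("top",A((260,300),(264,220)),.09),
  khS=w("scene",S((532,133),(537,211)),.124),panS=w("scene",S((706,136),(706,182)),.127)).items(): print(n,P.round(4)[:,:2].tolist(),P.mean(0).round(4),np.degrees(np.arctan2(*(P[1]-P[0])[1::-1])).round(1))
for n in("top","scene"):
    im=eyes.read_camera(n); h=cv2.cvtColor(im,cv2.COLOR_RGB2HSV).astype(int); H,Sa,V=h[...,0],h[...,1],h[...,2]
    ys,xs=np.where(((H<6)|(H>174))&(Sa>150)&(V>90)); P=w(n,np.c_[xs,ys],.035); P=P[np.hypot(*(P[:,:2]-[.6,.28]).T)<.08]
    print(n,"red",P.mean(0),circ(P[np.hypot(*(P[:,:2]-[.6,.28]).T)>.04]))
G=np.array([.4485,.207]); th=np.linspace(0,2*np.pi,100)
def ov(n,x0,y0,s,cs):
    c=crop(n,x0,y0,120,120,s)
    for ctr,r,z in cs:
        q=(p(n,np.c_[ctr[0]+r*np.cos(th),ctr[1]+r*np.sin(th),0*th+z])-[x0,y0]+.5)*s-.5
        cv2.polylines(c,[q.round().astype(np.int32)],True,(255,0,255),1)
    return c
cs=[(G,.062,.035),(G,.02,.093),((.462,.3735),.06,.035),((.462,.3735),.06,.092),((.6005,.2802),.066,.035)]
cv2.imwrite("pics/o1.png",np.hstack([ov("top",140,130,3.3,cs),ov("scene",300,150,3.3,cs)]))
```

```text
kh [[0.4097, 0.2028], [0.494, 0.1995]] [0.4518 0.2012 0.124 ] -2.2
pan [[0.4341, 0.3749], [0.492, 0.3649]] [0.463  0.3699 0.127 ] -9.8
spout [[0.4553, 0.2054], [0.536, 0.204]] [0.4957 0.2047 0.09  ] -1.1
khS [[0.4287, 0.2036], [0.526, 0.1966]] [0.4774 0.2001 0.124 ] -4.1
panS [[0.4439, 0.3756], [0.5018, 0.3646]] [0.4729 0.3701 0.127 ] -10.8
top red [0.59964973 0.28140774 0.035     ] (array([0.60035612, 0.28194868]), np.float64(0.06099456858564078))
scene red [0.60668789 0.27963187 0.035     ] (array([0.60226676, 0.2812127 ]), np.float64(0.06118463748748491))
```

View pics/o1.png

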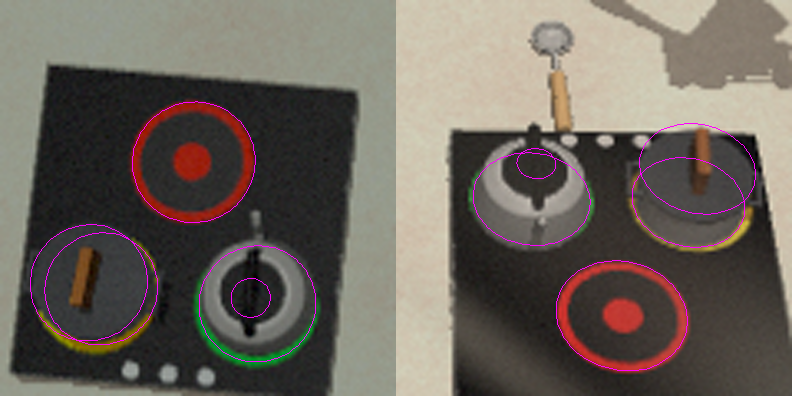

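The pan lid and spots match the overlay. The kettle looks about 5 mm off toward +x: the green ring is fully visible at the bottom, (257,355). I'll measure its base edge against the ring.

Run:
```python
from h import *
G=np.array([.4485,.207])
for n in("top","scene"):
    im=np.mean([eyes.read_camera(n).astype(float) for _ in range(3)],0)
    for deg in range(0,360,20):
        a=np.radians(deg); rr=np.arange(.045,.075,.001)
        q=p(n,np.c_[G[0]+rr*np.cos(a),G[1]+rr*np.sin(a),0*rr+.035]).astype(np.float32)
        v=cv2.remap(im.astype(np.float32),q[None,:,0],q[None,:,1],cv2.INTER_LINEAR)[0]
        g=v[:,1]-(v[:,0]+v[:,2])/2; m=np.where(g>g.max()/2)[0]
        if g.max()>25: print(n,deg,"green",rr[m[0]].round(3),rr[m[-1]].round(3),g.max().round())
```

```text
top 80 green 0.061 0.067 56.0
top 100 green 0.061 0.067 113.0
top 120 green 0.058 0.067 124.0
top 140 green 0.057 0.067 122.0
top 160 green 0.057 0.067 124.0
top 180 green 0.057 0.067 123.0
top 200 green 0.056 0.067 123.0
top 220 green 0.058 0.066 113.0
top 240 green 0.059 0.066 108.0
top 260 green 0.061 0.066 61.0
scene 60 green 0.063 0.067 44.0
scene 80 green 0.062 0.066 74.0
scene 100 green 0.062 0.066 45.0
scene 240 green 0.062 0.066 58.0
scene 260 green 0.063 0.067 58.0
scene 280 green 0.064 0.069 32.0
```

The kettle sits about 6 mm too far toward +x, so I'll regrip it and slide it back by that much.

Emit:
apply_moves(
  delta_pos=[
    [0.2,-0.4,0],
    [0.38,-0.735,0],
    [0.38,-0.735,0],
    [0.38,-0.735,0],
    [0.38,-0.735,0],
    [0.38,-0.735,0],
    [0.38,-0.735,0],
    [0.38,-0.735,0],
  ],
  dr=[
    [0,0,0],
    [0,0,0],
    [0,0,0],
    [0,0,0],
    [0,0,0],
    [0,0,0],
    [0,0,0],
    [0,0,0],
  ],
  jaw=[0.6,0.6,0.6,0.6,0.6,0.6,0.6,0.6],
)

```text
time: 6.68
tool_pos: [0.4548, 0.1987, 0.2306]
tool_rot: [3.141, 0.001, 3.107]
contact_force: [0.5, 1.4, 0.2]
opening: 0.055
grip_force: 0.0
```

Emit:
apply_moves(
  delta_pos=[
    [0.03,-0.05,0],
    [0,0,0],
    [0,0,0],
  ],
  dr=[
    [0,0,0],
    [0,0,0],
    [0,0,0],
  ],
  jaw=[0.6,0.6,0.6],
)

```text
time: 6.93
tool_pos: [0.4538, 0.2007, 0.2302]
tool_rot: [3.14, -0.001, 3.104]
contact_force: [-0.9, 1.5, 0.6]
opening: 0.0552
grip_force: 0.0
```

Run:
```python
from h import *
st(); go(.4505,.206,.1025,88)
```

```text
t 6.93 [0.4538 0.2007 0.2302] ydir [ 1.7993e+02 -5.0000e-02  8.7830e+01] F [-0.9  1.5  0.6] open 0.0552 g 0.0 q6 [ 0.26  0.29  1.59  0.    1.26 -1.27]
delta [-0.008  0.013 -0.319] dr [np.float64(0.006)]
```

Emit:
apply_moves(
  delta_pos=[
    [-0.008,0.013,-0.1],
    [-0.008,0.013,-0.2],
    [-0.008,0.013,-0.28],
    [-0.008,0.013,-0.319],
    [-0.008,0.013,-0.319],
    [-0.008,0.013,-0.319],
    [-0.008,0.013,-0.319],
    [-0.008,0.013,-0.319],
  ],
  dr=[
    [0,0,0],
    [0,0,0],
    [0,0,0],
    [0,0,0],
    [0,0,0],
    [0,0,0],
    [0,0,0],
    [0,0,0],
  ],
  jaw=[0.6,0.6,0.6,0.6,0.4,0,0,0],
)

```text
time: 7.6
tool_pos: [0.452, 0.2066, 0.1043]
tool_rot: [3.141, 0.003, 3.108]
contact_force: [-0.5, -0.2, 0.5]
opening: 0.0331
grip_force: 0.0
```

Emit:
apply_moves(
  delta_pos=[
    [0,0,0],
    [0,0,0],
    [0,0,0],
    [-0.006,0,0],
    [-0.012,0,0],
    [-0.016,0,0],
    [-0.016,0,0],
    [-0.016,0,0],
  ],
  dr=[
    [0,0,0],
    [0,0,0],
    [0,0,0],
    [0,0,0],
    [0,0,0],
    [0,0,0],
    [0,0,0],
    [0,0,0],
  ],
  jaw=[0,0,0,0,0,0,0,0],
)

```text
time: 8.27
tool_pos: [0.4452, 0.2064, 0.1032]
tool_rot: [3.141, 0.002, 3.107]
contact_force: [4.2, -0.4, 5.1]
opening: 0.0114
grip_force: 20.0
```

Emit:
apply_moves(
  delta_pos=[
    [0,0,0],
    [0,0,0],
    [0,0,0],
    [0,0,0.05],
    [0,0,0.12],
    [0,0,0.2],
    [0,0,0.3],
    [0.0,0.1,0.319],
  ],
  dr=[
    [0,0,0],
    [0,0,0],
    [0,0,0],
    [0,0,0],
    [0,0,0],
    [0,0,0],
    [0,0,0],
    [0,0,0],
  ],
  jaw=[0.6,0.6,0.6,0.6,0.6,0.6,0.6,0.6],
)

```text
time: 8.93
tool_pos: [0.4467, 0.2429, 0.2358]
tool_rot: [3.141, 0.007, 3.102]
contact_force: [3.6, 0.8, 1.0]
opening: 0.0543
grip_force: 0.0
```

Emit:
apply_moves(
  delta_pos=[
    [-0.1,0.2,0],
    [-0.3,0.65,0],
    [-0.3,0.65,0],
    [-0.3,0.65,0],
    [-0.3,0.65,0],
    [-0.3,0.65,0],
    [-0.3,0.65,0],
    [-0.3,0.65,0],
  ],
  dr=[
    [0,0,-0.262],
    [0,0,-0.262],
    [0,0,-0.262],
    [0,0,-0.262],
    [0,0,-0.262],
    [0,0,-0.262],
    [0,0,-0.262],
    [0,0,-0.262],
  ],
  jaw=[0.6,0.6,0.6,0.6,0.6,0.6,0.6,0.6],
)

```text
time: 9.6
tool_pos: [0.3198, 0.5112, 0.2287]
tool_rot: [3.141, -0.003, 2.982]
contact_force: [0.1, -0.2, -0.3]
opening: 0.0548
grip_force: 0.0
```

```bash
cat >> h.py <<'E'
def ring(G,ch):
    for n in("top","scene"):
        im=np.mean([eyes.read_camera(n).astype(float) for _ in range(2)],0); o=[]
        for deg in range(0,360,20):
            a=np.radians(deg); rr=np.arange(.045,.075,.001)
            q=p(n,np.c_[G[0]+rr*np.cos(a),G[1]+rr*np.sin(a),0*rr+.035]).astype(np.float32)
            v=cv2.remap(im.astype(np.float32),q[None,:,0],q[None,:,1],cv2.INTER_LINEAR)[0]
            g=v[:,ch]-(v.sum(1)-v[:,ch])/2; m=np.where(g>g.max()/2)[0]
            if g.max()>25: o.append((deg,int(rr[m[0]]*1e3+.5),int(rr[m[-1]]*1e3+.5)))
        print(n,o)
E
python3 - <<'E'
from h import *
st(); ring((.4485,.207),1); go(.4625,.372,.2,80.5)
im=eyes.read_camera("top"); cv2.imwrite("pics/x.png",im)
h=cv2.cvtColor(im,cv2.COLOR_RGB2HSV).astype(int); H,S,V=h[...,0],h[...,1],h[...,2]
c0=p("top",[.461,.377,.11])[0]; yy,xx=np.mgrid[:420,:560]; m=(H<18)&(S>110)&(V>40)&(np.hypot(xx-c0[0],yy-c0[1])<25)
ys,xs=np.where(m); P=w("top",np.c_[xs,ys],.115); print("pan",len(P),P.mean(0).round(4))
E
```

```text
t 9.6 [0.3198 0.5112 0.2287] ydir [179.99  -0.2   80.87] F [ 0.1 -0.2 -0.3] open 0.0548 g 0.0 q6 [ 0.88  0.49  1.29  0.    1.37 -0.53]
top [(20, 63, 67), (40, 64, 68), (60, 63, 67), (80, 61, 67), (100, 62, 68), (120, 62, 68), (140, 61, 68), (160, 60, 67), (180, 62, 68), (200, 61, 67), (220, 61, 66), (240, 62, 66), (260, 61, 67), (280, 62, 67), (300, 61, 67), (320, 62, 67), (340, 62, 67)]
scene [(0, 62, 68), (20, 62, 67), (40, 62, 67), (60, 61, 66), (80, 62, 66), (260, 64, 67), (280, 63, 69), (300, 63, 68), (320, 63, 69), (340, 63, 67)]
delta [ 0.345 -0.333 -0.074] dr [np.float64(-0.001)]
pan 86 [0.4648 0.3741 0.115 ]
```

The kettle is now centred, with its base edge at 61–63 mm all round. Next is the pan.

Emit:
apply_moves(
  delta_pos=[
    [0.345,-0.333,-0.05],
    [0.345,-0.333,-0.05],
    [0.345,-0.333,-0.05],
    [0.345,-0.333,-0.05],
    [0.345,-0.333,-0.05],
    [0.345,-0.333,-0.05],
    [0.345,-0.333,-0.05],
    [0.345,-0.333,-0.05],
  ],
  dr=[
    [0,0,0],
    [0,0,0],
    [0,0,0],
    [0,0,0],
    [0,0,0],
    [0,0,0],
    [0,0,0],
    [0,0,0],
  ],
  jaw=[0.6,0.6,0.6,0.6,0.6,0.6,0.6,0.6],
)

```text
time: 10.52
tool_pos: [0.4625, 0.3722, 0.2104]
tool_rot: [3.141, -0.0, 2.974]
contact_force: [-0.7, 0.0, -0.1]
opening: 0.0548
grip_force: 0.0
```

Run:
```python
from h import *
st(); go(.4625,.372,.099,80.5)
```

```text
t 10.52 [0.4625 0.3722 0.2104] ydir [ 1.7998e+02 -3.0000e-02  8.0420e+01] F [-0.7  0.  -0.1] open 0.0548 g 0.0 q6 [ 0.55  0.48  1.35  0.    1.31 -0.86]
delta [ 0.    -0.001 -0.279] dr [np.float64(0.003)]
```

Emit:
apply_moves(
  delta_pos=[
    [0,0,-0.09],
    [0,0,-0.18],
    [0,0,-0.25],
    [0,0,-0.279],
    [0,0,-0.279],
    [0,0,-0.279],
    [0,0,-0.279],
    [0,0,-0.279],
  ],
  dr=[
    [0,0,0],
    [0,0,0],
    [0,0,0],
    [0,0,0],
    [0,0,0],
    [0,0,0],
    [0,0,0],
    [0,0,0],
  ],
  jaw=[0.6,0.6,0.6,0.6,0.4,0,0,0],
)

```text
time: 11.18
tool_pos: [0.463, 0.3739, 0.1004]
tool_rot: [3.139, 0.002, 2.977]
contact_force: [1.2, 0.3, -1.0]
opening: 0.0329
grip_force: 0.0
```

Emit:
apply_moves(
  delta_pos=[
    [0,0,0],
    [0,0,0],
    [0,0,0],
    [0,0,0],
  ],
  dr=[
    [0,0,0],
    [0,0,0],
    [0,0,0],
    [0,0,0],
  ],
  jaw=[0,0,0,0],
)

```text
time: 11.52
tool_pos: [0.4629, 0.3735, 0.0995]
tool_rot: [3.14, 0.001, 2.976]
contact_force: [0.8, 2.0, 4.2]
opening: 0.0139
grip_force: 20.0
```

Run:
```python
from h import *
st(); go(.601,.281,.099,80.5)
```

```text
t 11.52 [0.4629 0.3735 0.0995] ydir [1.7991e+02 7.0000e-02 8.0540e+01] F [0.8 2.  4.2] open 0.0139 g 20.0 q6 [ 0.55  0.59  1.49  0.    1.06 -0.86]
delta [ 0.345 -0.231 -0.001] dr [np.float64(-0.001)]
```

Now the slide, release, rise and retreat, followed by the check.

Emit:
apply_moves(
  delta_pos=[
    [0.02,-0.013,0],
    [0.06,-0.04,0],
    [0.1,-0.067,0],
    [0.14,-0.094,0],
    [0.18,-0.12,0],
    [0.22,-0.147,0],
    [0.26,-0.174,0],
    [0.3,-0.2,0],
  ],
  dr=[
    [0,0,0],
    [0,0,0],
    [0,0,0],
    [0,0,0],
    [0,0,0],
    [0,0,0],
    [0,0,0],
    [0,0,0],
  ],
  jaw=[0,0,0,0,0,0,0,0],
)

```text
time: 12.18
tool_pos: [0.582, 0.2936, 0.0995]
tool_rot: [3.14, -0.002, 2.977]
contact_force: [-6.0, 4.4, 7.6]
opening: 0.0139
grip_force: 20.0
```

Emit:
apply_moves(
  delta_pos=[
    [0.03,-0.02,0],
    [0.045,-0.031,0],
    [0.045,-0.031,0],
    [0.045,-0.031,0],
    [0.045,-0.031,0],
    [0.045,-0.031,0],
  ],
  dr=[
    [0,0,0],
    [0,0,0],
    [0,0,0],
    [0,0,0],
    [0,0,0],
    [0,0,0],
  ],
  jaw=[0,0,0,0,0,0],
)

```text
time: 12.68
tool_pos: [0.6018, 0.28, 0.0995]
tool_rot: [3.141, 0.003, 2.976]
contact_force: [5.0, -3.7, 4.8]
opening: 0.0134
grip_force: 20.0
```

Emit:
apply_moves(
  delta_pos=[
    [0,0,0],
    [0,0,0],
    [0,0,0],
    [0,0,0.05],
    [0,0,0.12],
    [0,0,0.2],
    [0,0,0.3],
    [0.0,-0.1,0.319],
  ],
  dr=[
    [0,0,0],
    [0,0,0],
    [0,0,0],
    [0,0,0],
    [0,0,0],
    [0,0,0],
    [0,0,0],
    [0,0,0],
  ],
  jaw=[0.6,0.6,0.6,0.6,0.6,0.6,0.6,0.6],
)

```text
time: 13.35
tool_pos: [0.6016, 0.247, 0.2327]
tool_rot: [3.134, 0.009, 2.983]
contact_force: [0.4, -1.3, 1.4]
opening: 0.0551
grip_force: 0.0
```

Emit:
apply_moves(
  delta_pos=[
    [0.0,-0.2,0],
    [-0.3,-0.75,0],
    [-0.3,-0.75,0],
    [-0.3,-0.75,0],
    [-0.3,-0.75,0],
    [-0.3,-0.75,0],
    [-0.3,-0.75,0],
    [-0.3,-0.75,0],
  ],
  dr=[
    [0,0,0],
    [0,0,0],
    [0,0,0],
    [0,0,0],
    [0,0,0],
    [0,0,0],
    [0,0,0],
    [0,0,0],
  ],
  jaw=[0.6,0.6,0.6,0.6,0.6,0.6,0.6,0.6],
)

```text
time: 14.02
tool_pos: [0.4786, -0.0609, 0.2259]
tool_rot: [3.141, -0.001, 2.976]
contact_force: [0.5, -0.0, -0.3]
opening: 0.0548
grip_force: 0.0
```

Run:
```python
from h import *
st(); ring((.4485,.207),1); ring((.601,.281),0)
cv2.imwrite("pics/p1.png",np.hstack([crop("top",140,130,120,120,3.3),crop("scene",300,150,120,120,3.3)]))
```

```text
t 14.02 [ 0.4786 -0.0609  0.2259] ydir [ 1.7999e+02 -7.0000e-02  8.0530e+01] F [ 0.5 -0.  -0.3] open 0.0548 g 0.0 q6 [-0.29  0.27  1.64 -0.    1.24 -1.69]
top [(20, 63, 67), (40, 64, 68), (60, 63, 67), (80, 62, 67), (100, 62, 68), (120, 62, 68), (140, 61, 68), (160, 60, 67), (180, 62, 68), (200, 61, 67), (220, 61, 66), (240, 62, 66), (260, 61, 67), (280, 62, 67), (300, 61, 67), (320, 62, 67), (340, 62, 67)]
scene [(0, 63, 69), (20, 62, 67), (40, 62, 67), (60, 61, 66), (80, 62, 66), (260, 64, 67), (280, 62, 69), (300, 63, 68), (320, 63, 69), (340, 63, 67)]
top [(20, 45, 50), (100, 63, 68), (120, 60, 67), (140, 58, 67), (160, 57, 66), (180, 56, 66), (200, 57, 66), (220, 56, 66), (240, 58, 65), (280, 59, 65), (300, 60, 65)]
scene [(0, 60, 68), (20, 59, 68), (40, 58, 67), (60, 57, 67), (160, 45, 74), (240, 60, 65), (280, 61, 65), (300, 61, 66), (320, 61, 67), (340, 61, 67)]
```

View pics/p1.png

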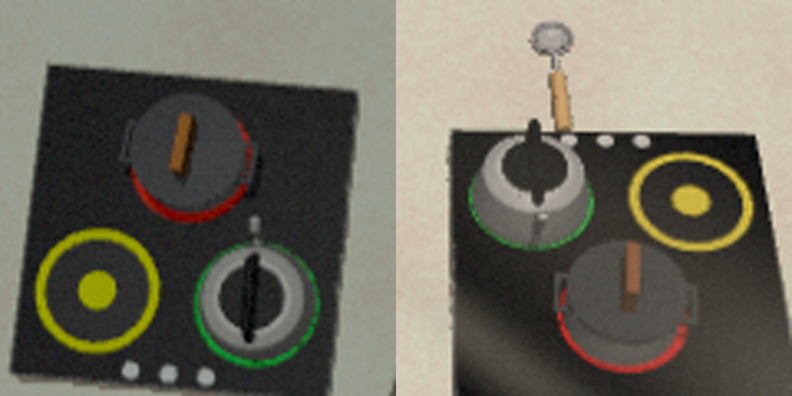

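The kettle is on green at (257,303) and the pan on red at (190,160), both within a few mm. Now the drawer: I turn the tool so it closes along the cabinet's x and hover over the handle.

Emit:
apply_moves(
  delta_pos=[
    [0,0,0],
    [0,0,0],
    [0,0,0],
    [0,0,0],
  ],
  dr=[
    [0,0,-0.25],
    [0,0,-0.5],
    [0,0,-0.75],
    [0,0,-0.965],
  ],
  jaw=[0.22,0.22,0.22,0.22],
)

```text
time: 14.85
tool_pos: [0.4807, -0.0587, 0.2261]
tool_rot: [3.142, -0.0, 2.489]
contact_force: [-0.3, 0.2, 0.0]
opening: 0.0334
grip_force: 0.0
```

Emit:
apply_moves(
  delta_pos=[
    [0.08,-0.025,0],
    [0.15,-0.05,0],
    [0.15,-0.05,0],
    [0.15,-0.05,0],
  ],
  dr=[
    [0,0,-0.25],
    [0,0,-0.5],
    [0,0,-0.75],
    [0,0,-0.965],
  ],
  jaw=[0.22,0.22,0.22,0.22],
)

```text
time: 15.18
tool_pos: [0.5417, -0.0791, 0.2253]
tool_rot: [-3.141, -0.001, 2.006]
contact_force: [-0.3, 0.1, 0.5]
opening: 0.0204
grip_force: 0.0
```

Emit:
apply_moves(
  delta_pos=[
    [0.08,-0.025,0],
    [0.16,-0.05,-0.05],
    [0.205,-0.062,-0.1],
    [0.205,-0.062,-0.12],
    [0.205,-0.062,-0.12],
    [0.205,-0.062,-0.12],
    [0.205,-0.062,-0.12],
  ],
  dr=[
    [0,0,-0.25],
    [0,0,-0.5],
    [0,0,-0.75],
    [0,0,-0.965],
    [0,0,-0.965],
    [0,0,-0.965],
    [0,0,-0.965],
  ],
  jaw=[0.22,0.22,0.22,0.22,0.22,0.22,0.22],
)

```text
time: 15.77
tool_pos: [0.6227, -0.1037, 0.1791]
tool_rot: [3.14, 0.0, 1.533]
contact_force: [0.2, 0.3, 0.1]
opening: 0.0203
grip_force: 0.0
```

Run:
```python
from h import *
st(); go(.6206,-.1056,.078,-2.4)
```

```text
t 15.77 [ 0.6227 -0.1037  0.1791] ydir [ 1.7993e+02  1.0000e-02 -2.1800e+00] F [0.2 0.3 0.1] open 0.0203 g 0.0 q6 [-0.29  0.57  1.28  0.    1.29 -0.25]
delta [-0.005 -0.005 -0.253] dr [np.float64(-0.008)]
```

Emit:
apply_moves(
  delta_pos=[
    [-0.005,-0.005,-0.06],
    [-0.005,-0.005,-0.12],
    [-0.005,-0.005,-0.17],
    [-0.005,-0.005,-0.2],
    [-0.005,-0.005,-0.22],
    [-0.005,-0.005,-0.24],
    [-0.005,-0.005,-0.252],
    [-0.005,-0.005,-0.252],
  ],
  dr=[
    [0,0,0],
    [0,0,0],
    [0,0,0],
    [0,0,0],
    [0,0,0],
    [0,0,0],
    [0,0,0],
    [0,0,0],
  ],
  jaw=[0.25,0.25,0.25,0.25,0.25,0.25,0.25,0.25],
)

```text
time: 16.43
tool_pos: [0.6204, -0.1061, 0.0773]
tool_rot: [-3.142, -0.0, 1.53]
contact_force: [0.3, 0.4, 0.1]
opening: 0.0232
grip_force: 0.0
```

Emit:
apply_moves(
  delta_pos=[
    [0,0,0],
    [0,0,0],
    [0,0,0],
    [0,0,0],
  ],
  dr=[
    [0,0,0],
    [0,0,0],
    [0,0,0],
    [0,0,0],
  ],
  jaw=[0,0,0,0],
)

```text
time: 16.77
tool_pos: [0.6212, -0.1064, 0.0783]
tool_rot: [3.139, 0.0, 1.529]
contact_force: [1.4, 0.4, 2.3]
opening: 0.0092
grip_force: 20.0
```

Run:
```python
from h import *
st()
```

```text
t 16.77 [ 0.6212 -0.1064  0.0783] ydir [ 1.7987e+02  3.0000e-02 -2.4000e+00] F [1.4 0.4 2.3] open 0.0092 g 20.0 q6 [-0.29  0.67  1.4   0.    1.07 -0.25]
```

Emit:
apply_moves(
  delta_pos=[
    [-0.03,0.001,0],
    [-0.08,0.003,0],
    [-0.13,0.005,0],
    [-0.18,0.007,0],
    [-0.23,0.009,0],
    [-0.27,0.011,0],
    [-0.31,0.013,0],
    [-0.335,0.014,0],
  ],
  dr=[
    [0,0,0],
    [0,0,0],
    [0,0,0],
    [0,0,0],
    [0,0,0],
    [0,0,0],
    [0,0,0],
    [0,0,0],
  ],
  jaw=[0,0,0,0,0,0,0,0],
)

```text
time: 17.43
tool_pos: [0.486, -0.1018, 0.0783]
tool_rot: [3.139, 0.002, 1.529]
contact_force: [2.2, -5.5, -0.5]
opening: 0.009
grip_force: 20.0
```

Emit:
apply_moves(
  delta_pos=[
    [-0.01,0,0],
    [-0.018,0.001,0],
    [-0.02,0.001,0],
    [-0.02,0.001,0],
    [-0.02,0.001,0],
  ],
  dr=[
    [0,0,0],
    [0,0,0],
    [0,0,0],
    [0,0,0],
    [0,0,0],
  ],
  jaw=[0,0,0,0,0],
)

```text
time: 17.85
tool_pos: [0.4845, -0.1019, 0.0784]
tool_rot: [3.128, 0.003, 1.528]
contact_force: [19.2, -2.1, -13.9]
opening: 0.0092
grip_force: 20.0
```

Run:
```python
from h import *
st()
```

```text
t 17.85 [ 0.4845 -0.1019  0.0784] ydir [ 1.7922e+02  1.7000e-01 -2.4500e+00] F [ 19.2  -2.1 -13.9] open 0.0092 g 20.0 q6 [-0.36  0.46  1.81  0.    0.86 -0.32]
```

The drawer hit its stop (19 N). Release, rise and step aside to look.

Emit:
apply_moves(
  delta_pos=[
    [0.008,0,0],
    [0.008,0,0],
    [0.008,0,0.03],
    [0.008,0,0.1],
    [0.008,0,0.2],
    [0.008,0,0.3],
    [0,0,0.36],
    [0,0,0.36],
  ],
  dr=[
    [0,0,0],
    [0,0,0],
    [0,0,0],
    [0,0,0],
    [0,0,0],
    [0,0,0],
    [0,0,0.2],
    [0,0,0.45],
  ],
  jaw=[0.25,0.25,0.25,0.25,0.25,0.25,0.25,0.25],
)

```text
time: 18.52
tool_pos: [0.4801, -0.1009, 0.2272]
tool_rot: [3.134, 0.005, 1.758]
contact_force: [0.1, 0.4, -0.0]
opening: 0.0231
grip_force: 0.0
```

Emit:
apply_moves(
  delta_pos=[
    [-0.08,0.08,0],
    [-0.1,0.16,0],
    [-0.1,0.24,0],
    [-0.1,0.32,0],
    [-0.1,0.4,0],
  ],
  dr=[
    [0,0,0.2],
    [0,0,0.4],
    [0,0,0.6],
    [0,0,0.8],
    [0,0,1],
  ],
  jaw=[0.25,0.25,0.25,0.25,0.25],
)

```text
time: 18.93
tool_pos: [0.4374, 0.061, 0.2217]
tool_rot: [-3.141, -0.0, 2.258]
contact_force: [1.0, -0.7, 0.5]
opening: 0.0229
grip_force: 0.0
```

Emit:
apply_moves(
  delta_pos=[
    [0,0.08,0],
    [0,0.16,0],
    [0,0.2,0],
    [0,0.2,0],
  ],
  dr=[
    [0,0,0.2],
    [0,0,0.4],
    [0,0,0.6],
    [0,0,0.8],
  ],
  jaw=[0.4,0.4,0.4,0.4],
)

```text
time: 19.27
tool_pos: [0.4374, 0.1426, 0.2214]
tool_rot: [3.141, -0.001, 2.662]
contact_force: [0.5, -0.2, -1.0]
opening: 0.0366
grip_force: 0.0
```

Run:
```python
from h import *
st()
a=crop("top",265,100,140,155,3.87); b=crop("scene",145,175,150,150,1.7)
c=np.zeros((600,800,3),np.uint8); c[:a.shape[0],:a.shape[1]]=a; c[:b.shape[0],542:542+b.shape[1]]=b; cv2.imwrite("pics/d1.png",c)
```

```text
t 19.27 [0.4374 0.1426 0.2214] ydir [ 1.7998e+02 -6.0000e-02  6.2540e+01] F [ 0.5 -0.2 -1. ] open 0.0366 g 0.0 q6 [ 0.15  0.23  1.7   0.    1.21 -0.94]
```

View pics/d1.png

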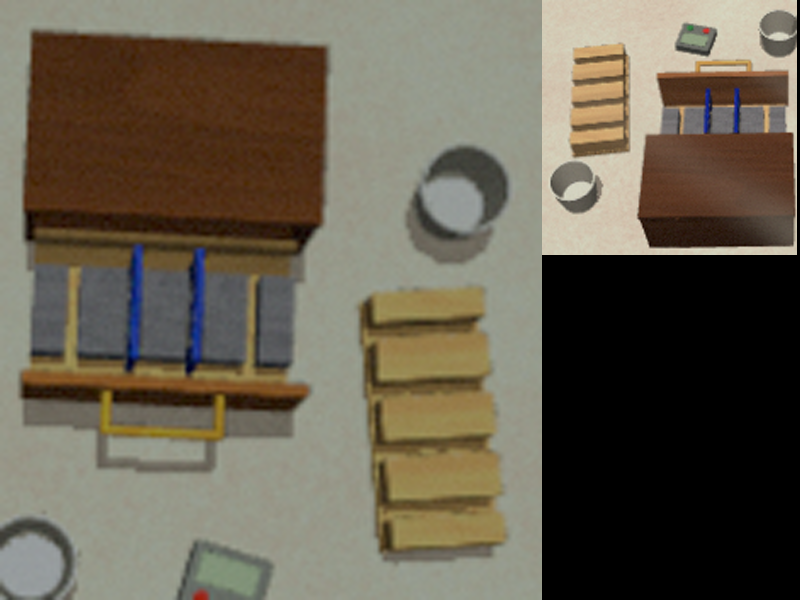

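Two plaques are present, at crop (135,305) and (197,310), i.e. the ±27.5 slots, with the rack at (370–505, 290–555). I'll fit the poses by template contrast in both cameras.

```bash
cat > fit.py <<'E'
from h import *
from scipy.optimize import minimize
def grid(x0,x1,y0,y1,s=.002):
    a,b=np.meshgrid(np.arange(x0+s/2,x1,s),np.arange(y0+s/2,y1,s)); return np.c_[a.ravel(),b.ravel()]
def fit(im,n,ins,out,z,x0,f):
    F=cv2.GaussianBlur(f(im.astype(np.float32)),(0,0),.7)
    def samp(P,v):
        c,s=np.cos(v[2]),np.sin(v[2]); X=P@np.array([[c,s],[-s,c]])+v[:2]
        q=p(n,np.c_[X,np.full(len(X),z)]).astype(np.float32); return cv2.remap(F,q[None,:,0],q[None,:,1],cv2.INTER_LINEAR).mean()
    cost=lambda v: samp(out,v)-samp(ins,v)
    sim=np.array(x0)+np.array([[0,0,0],[.008,0,0],[0,.008,0],[0,0,.05]])
    r=minimize(cost,x0,method="Nelder-Mead",options=dict(initial_simplex=sim,xatol=1e-5,fatol=1e-4)); return r.x,-r.fun
def frame(X,Y,m): 
    g=grid(-X-m,X+m,-Y-m,Y+m); return g[(abs(g[:,0])>X)|(abs(g[:,1])>Y)]
slats=np.vstack([grid(a,b,-.055,.055) for a,b in[(-.118,-.09),(-.075,-.035),(-.02,.02),(.035,.075),(.09,.118)]])
E
python3 - <<'E'
from fit import *
yb=lambda i:i[...,0]-i[...,2]; bl=lambda i:i[...,2]-i[...,0]
for n in("top","scene"):
    im=np.mean([eyes.read_camera(n).astype(float) for _ in range(3)],0)
    v,c=fit(im,n,slats,frame(.118,.055,.008),.05,[.505,-.351,.06],yb); print(n,"rack",v[:2].round(4),np.degrees(v[2]).round(2),round(c,1))
    for nm,x0 in dict(L=[.6,-.077,-.04],R=[.6,-.131,-.04]).items():
        v,c=fit(im,n,grid(-.05,.05,-.004,.004,.001),frame(.05,.004,.006),.099,x0,bl); print(n,nm,v[:2].round(4),np.degrees(v[2]).round(2),round(c,1))
    v,c=fit(im,n,grid(-.08,.08,-.13,.13,.004),frame(.08,.13,.01),.128,[.747,-.11,-.042],lambda i:-i[...,1]); print(n,"cab",v[:2].round(4),np.degrees(v[2]).round(2),round(c,1))
E
```

```text
top rack [ 0.5057 -0.3483] 3.71 42.5
top L [ 0.5962 -0.0759] -2.13 63.0
top R [ 0.5961 -0.131 ] -1.93 59.7
top cab [ 0.7555 -0.1089] -2.03 62.5
scene rack [ 0.5101 -0.3517] 5.01 41.7
scene L [ 0.6026 -0.0769] -1.73 78.5
scene R [ 0.6002 -0.132 ] -1.72 73.8
scene cab [ 0.744  -0.1089] -2.24 59.0
```

Run:
```python
from fit import *
def ov(n,x0,y0,ww,hh,s,v):
    c=crop(n,x0,y0,ww,hh,s)
    for a,b in[(-.118,-.09),(-.075,-.035),(-.02,.02),(.035,.075),(.09,.118)]:
        R=np.array([[a,-.055],[b,-.055],[b,.055],[a,.055]]); co,si=np.cos(v[2]),np.sin(v[2]); X=R@np.array([[co,si],[-si,co]])+v[:2]
        q=(p(n,np.c_[X,[.05]*4])-[x0,y0]+.5)*s-.5; cv2.polylines(c,[q.round().astype(np.int32)],True,(255,0,255),1)
    return c
v=[.5065,-.3490,np.radians(4)]
a=ov("top",352,165,50,85,7,v); b=ov("scene",155,195,50,80,7,v)
c=np.zeros((600,720,3),np.uint8); c[:595,:350]=a; c[:560,360:710]=b; cv2.imwrite("pics/r1.png",c)
```

```text
(no output)
```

View pics/r1.png

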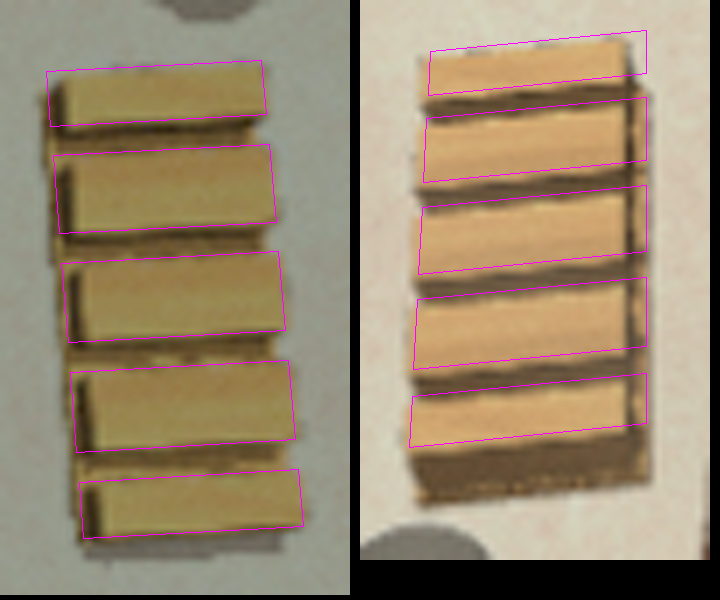

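Run:
```python
from fit import *
T=lambda *q:(np.array(q)+.5)/7+[352,165]-.5
S=lambda *q:(np.array(q)-[360,0]+.5)/7+[155,195]-.5
for nm,P in dict(topBaseL=w("top",T((43,95),(80,540)),.01),scBaseR=w("scene",S((648,92),(650,480)),.01),scBaseBottom=w("scene",S((418,505),(650,483)),.0),
 topSlatL=w("top",T((65,85),(97,512)),.05),topSlatR=w("top",T((264,88),(301,500)),.05),
 scSlatR=w("scene",S((628,58),(628,410)),.05),scSlatL=w("scene",S((421,75),(412,425)),.05),
 topSlots=w("top",T((158,121),(165,229),(175,337),(185,447)),.05), scSlots=w("scene",S((527,93),(527,179),(525,270),(522,366)),.05)).items(): print(nm,P[:,:2].round(4).tolist())
v=[.507,-.349,np.radians(4)]
print([ (v[0]+r*np.cos(v[2]),v[1]+r*np.sin(v[2])) for r in(.09,.035,-.02,-.075)])
```

```text
topBaseL [[0.6163, -0.2921], [0.3863, -0.3088]]
scBaseR [[0.3932, -0.3075], [0.6266, -0.2903]]
scBaseBottom [[0.6293, -0.4028], [0.6221, -0.2922]]
topSlatL [[0.6135, -0.2956], [0.398, -0.3093]]
topSlatR [[0.6137, -0.3968], [0.4053, -0.4114]]
scSlatR [[0.4026, -0.3104], [0.6127, -0.2948]]
scSlatL [[0.4077, -0.4151], [0.6162, -0.3958]]
topSlots [[0.5958, -0.3426], [0.5407, -0.3453], [0.4861, -0.3495], [0.431, -0.3537]]
scSlots [[0.4223, -0.3598], [0.4761, -0.3547], [0.5306, -0.3506], [0.5858, -0.3469]]
[(np.float64(0.5967807645233841), np.float64(-0.3427219173630287)), (np.float64(0.5419147417590938), np.float64(-0.3465585234189556)), (np.float64(0.4870487189948035), np.float64(-0.3503951294748825)), (np.float64(0.4321826962305132), np.float64(-0.3542317355308094))]
```

Emit:
apply_moves(
  delta_pos=[
    [0.1,-0.17,0],
    [0.25,-0.42,0],
    [0.404,-0.685,0],
    [0.404,-0.685,0],
    [0.404,-0.685,0],
    [0.404,-0.685,0],
    [0.404,-0.685,0],
    [0.404,-0.685,0],
  ],
  dr=[
    [0,0,0.2],
    [0,0,0.4],
    [0,0,0.6],
    [0,0,0.8],
    [0,0,0.89],
    [0,0,0.89],
    [0,0,0.89],
    [0,0,0.89],
  ],
  jaw=[0.45,0.45,0.45,0.45,0.45,0.45,0.45,0.45],
)

```text
time: 20.43
tool_pos: [0.6012, -0.1384, 0.2209]
tool_rot: [-3.141, 0.0, 3.096]
contact_force: [-0.7, -0.1, 0.2]
opening: 0.0414
grip_force: 0.0
```

Emit:
apply_moves(
  delta_pos=[
    [0.02,-0.02,0],
    [0,0,0],
    [0,0,0],
    [0,0,0],
  ],
  dr=[
    [0,0,0],
    [0,0,0],
    [0,0,0],
    [0,0,0],
  ],
  jaw=[0.45,0.45,0.45,0.45],
)

```text
time: 20.77
tool_pos: [0.5998, -0.1343, 0.2213]
tool_rot: [3.141, -0.0, 3.098]
contact_force: [0.2, 0.2, 0.2]
opening: 0.0413
grip_force: 0.0
```

Run:
```python
from h import *
st(); go(.599,-.1315,.064,88)
```

```text
t 20.77 [ 0.5998 -0.1343  0.2213] ydir [ 1.7998e+02 -3.0000e-02  8.7520e+01] F [0.2 0.2 0.2] open 0.0413 g 0.0 q6 [-0.34  0.51  1.27  0.    1.36 -1.87]
delta [-0.002  0.007 -0.393] dr [np.float64(0.017)]
```

Emit:
apply_moves(
  delta_pos=[
    [0,0.007,-0.1],
    [0,0.007,-0.2],
    [0,0.007,-0.28],
    [0,0.007,-0.34],
    [0,0.007,-0.37],
    [0,0.007,-0.39],
    [0,0.007,-0.393],
    [0,0.007,-0.393],
  ],
  dr=[
    [0,0,0.017],
    [0,0,0.017],
    [0,0,0.017],
    [0,0,0.017],
    [0,0,0.017],
    [0,0,0.017],
    [0,0,0.017],
    [0,0,0.017],
  ],
  jaw=[0.45,0.45,0.45,0.45,0.45,0.45,0.45,0.45],
)

```text
time: 21.43
tool_pos: [0.6005, -0.1314, 0.0646]
tool_rot: [-3.141, 0.001, 3.108]
contact_force: [1.2, -0.5, 0.6]
opening: 0.0414
grip_force: 0.0
```

Emit:
apply_moves(
  delta_pos=[
    [0,0,0],
    [0,0,0],
    [0,0,0],
    [0,0,0],
    [0,0,0],
    [0,0,0],
  ],
  dr=[
    [0,0,0],
    [0,0,0],
    [0,0,0],
    [0,0,0],
    [0,0,0],
    [0,0,0],
  ],
  jaw=[0.2,0,0,0,0,0],
)

```text
time: 21.93
tool_pos: [0.6002, -0.1315, 0.0645]
tool_rot: [-3.142, 0.001, 3.107]
contact_force: [-1.2, 0.2, 2.1]
opening: 0.0079
grip_force: 20.0
```

Run:
```python
from h import *
st()
```

```text
t 21.93 [ 0.6002 -0.1315  0.0645] ydir [-1.800e+02  3.000e-02  8.804e+01] F [-1.2  0.2  2.1] open 0.0079 g 20.0 q6 [-0.34  0.66  1.46  0.    1.02 -1.88]
```

Emit:
apply_moves(
  delta_pos=[
    [0,0,0.05],
    [0,0,0.14],
    [0,0,0.24],
    [0,0,0.34],
    [0,0,0.39],
    [0,0,0.39],
  ],
  dr=[
    [0,0,0],
    [0,0,0],
    [0,0,0],
    [0,0,0],
    [0,0,0],
    [0,0,0],
  ],
  jaw=[0,0,0,0,0,0],
)

```text
time: 22.43
tool_pos: [0.6023, -0.1322, 0.2263]
tool_rot: [-3.138, 0.01, 3.107]
contact_force: [-0.3, -0.1, -1.2]
opening: 0.0081
grip_force: 20.0
```

Emit:
apply_moves(
  delta_pos=[
    [-0.03,-0.04,0],
    [-0.065,-0.086,0],
    [-0.1,-0.133,0],
    [-0.145,-0.19,0],
  ],
  dr=[
    [0,0,-0.24],
    [0,0,-0.48],
    [0,0,-0.73],
    [0,0,-0.976],
  ],
  jaw=[0,0,0,0],
)

```text
time: 22.77
tool_pos: [0.5413, -0.2072, 0.2187]
tool_rot: [3.141, -0.002, 2.614]
contact_force: [-0.1, -0.3, -0.8]
opening: 0.0081
grip_force: 20.0
```

Emit:
apply_moves(
  delta_pos=[
    [-0.036,-0.048,0],
    [-0.072,-0.095,0],
    [-0.108,-0.143,0],
    [-0.145,-0.19,0],
  ],
  dr=[
    [0,0,-0.24],
    [0,0,-0.48],
    [0,0,-0.73],
    [0,0,-0.976],
  ],
  jaw=[0,0,0,0],
)

```text
time: 23.1
tool_pos: [0.4828, -0.2839, 0.2188]
tool_rot: [-3.141, -0.002, 2.125]
contact_force: [0.1, -0.8, -1.1]
opening: 0.0081
grip_force: 20.0
```

Emit:
apply_moves(
  delta_pos=[
    [-0.036,-0.048,0],
    [-0.072,-0.095,0],
    [-0.108,-0.143,0],
    [-0.145,-0.19,0],
    [-0.145,-0.19,0],
    [-0.145,-0.19,0],
    [-0.145,-0.19,0],
  ],
  dr=[
    [0,0,-0.24],
    [0,0,-0.48],
    [0,0,-0.73],
    [0,0,-0.976],
    [0,0,-0.976],
    [0,0,-0.976],
    [0,0,-0.976],
  ],
  jaw=[0,0,0,0,0,0,0],
)

```text
time: 23.68
tool_pos: [0.426, -0.3588, 0.2193]
tool_rot: [-3.141, -0.002, 1.645]
contact_force: [0.2, 0.4, -1.8]
opening: 0.0079
grip_force: 20.0
```

Run:
```python
from h import *
st(); go(.4262,-.3599,.116,4.1)
```

```text
t 23.68 [ 0.426  -0.3588  0.2193] ydir [-1.7997e+02 -9.0000e-02  4.2400e+00] F [ 0.2  0.4 -1.8] open 0.0079 g 20.0 q6 [-0.84  0.41  1.45  0.    1.29 -0.91]
delta [ 0.    -0.003 -0.258] dr [np.float64(-0.005)]
```

Emit:
apply_moves(
  delta_pos=[
    [0,-0.003,-0.08],
    [0,-0.003,-0.16],
    [0,-0.003,-0.22],
    [0,-0.003,-0.26],
    [0,-0.003,-0.284],
    [0,-0.003,-0.284],
    [0,-0.003,-0.284],
  ],
  dr=[
    [0,0,0],
    [0,0,0],
    [0,0,0],
    [0,0,0],
    [0,0,0],
    [0,0,0],
    [0,0,0],
  ],
  jaw=[0,0,0,0,0,0,0],
)

```text
time: 24.27
tool_pos: [0.4266, -0.3602, 0.1068]
tool_rot: [3.142, -0.0, 1.645]
contact_force: [-0.8, 0.4, -1.0]
opening: 0.0078
grip_force: 20.0
```

Run:
```python
from h import *
st()
a=crop("top",345,165,62,85,6.5); b=crop("scene",150,180,60,95,6.3)
c=np.zeros((600,800,3),np.uint8); c[:a.shape[0],:a.shape[1]]=a; c[:b.shape[0],410:410+b.shape[1]]=b[:600]; cv2.imwrite("pics/pl1.png",c)
```

```text
t 24.27 [ 0.4266 -0.3602  0.1068] ydir [ 1.7999e+02 -1.0000e-02  4.2500e+00] F [-0.8  0.4 -1. ] open 0.0078 g 20.0 q6 [-0.84  0.52  1.59  0.    1.03 -0.91]
```

View pics/pl1.png

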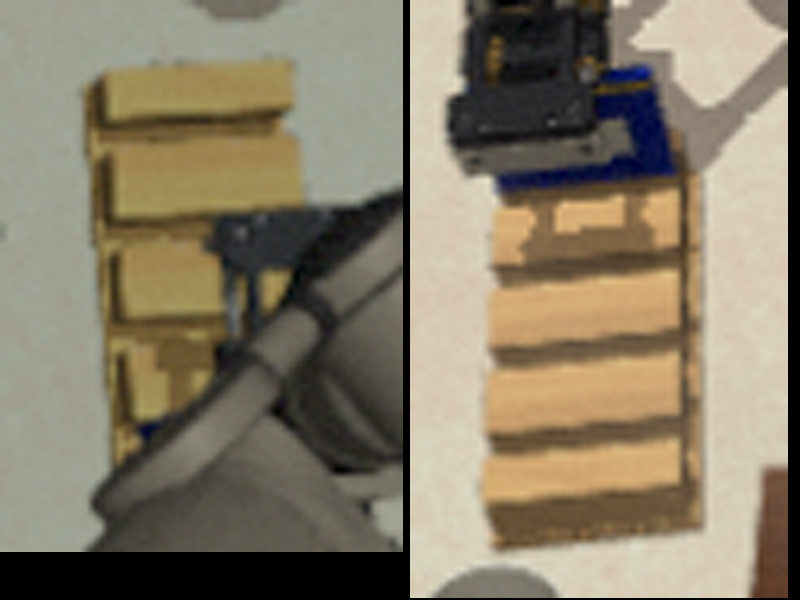

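Run:
```python
from h import *
S=lambda *q:(np.array(q)-[410,0]+.5)/6.3+[150,180]-.5
print(w("scene",S((497,189),(673,173)),.0565)[:,:2].round(4), w("scene",S((497,206),(679,188)),.05)[:,:2].round(4))
im=eyes.read_camera("scene")
# profile along +x at three y's, plane z=.05
for y in(-.39,-.36,-.32):
    xs=np.arange(.41,.46,.002); q=p("scene",np.c_[xs,0*xs+y+.07*(xs-.43),0*xs+.05]).astype(np.float32)
    v=cv2.remap(im,q[None,:,0],q[None,:,1],cv2.INTER_LINEAR)[0]; print(y,[f"{int(x*1000)}:{a}/{b}" for x,(a,_,b) in zip(xs,v)])
```

```text
[[ 0.4322 -0.4104]
 [ 0.4263 -0.3129]] [[ 0.439  -0.4111]
 [ 0.4319 -0.3102]]
-0.39 ['410:88/74', '412:86/74', '414:58/67', '416:23/58', '418:11/56', '420:9/56', '422:12/56', '424:23/55', '426:35/54', '428:61/51', '430:85/49', '432:89/49', '434:92/49', '436:99/53', '438:110/59', '440:121/65', '442:135/74', '444:144/79', '446:145/79', '448:148/80', '450:163/88', '452:177/96', '454:166/91', '456:153/85', '458:147/82', '460:144/81']
-0.36 ['410:72/69', '412:40/62', '414:9/56', '416:10/56', '418:12/56', '420:17/56', '422:23/57', '424:37/51', '426:56/41', '428:73/36', '430:82/42', '432:94/50', '434:109/59', '436:125/68', '438:162/89', '440:204/112', '442:214/116', '444:212/113', '446:212/113', '448:214/115', '450:213/116', '452:209/114', '454:200/109', '456:166/90', '458:133/71', '460:129/70']
-0.32 ['410:9/67', '412:6/66', '414:4/67', '416:3/67', '418:13/69', '420:26/71', '422:48/64', '424:74/54', '426:92/49', '428:98/52', '430:110/59', '432:137/74', '434:165/89', '436:188/103', '438:210/116', '440:215/119', '442:215/119', '444:215/117', '446:215/115', '448:214/113', '450:214/113', '452:212/112', '454:210/111', '456:208/111', '458:205/109', '460:202/108']
```

The plaque's lower edge (585,180) sits just over the last slot, about 2–3 mm too far toward -x. I'll shift it +2 mm and lower it slowly.

Emit:
apply_moves(
  delta_pos=[
    [0.005,0,0],
    [0.005,0,-0.01],
    [0.005,0,-0.025],
    [0.005,0,-0.04],
    [0.005,0,-0.055],
    [0.005,0,-0.055],
  ],
  dr=[
    [0,0,0],
    [0,0,0],
    [0,0,0],
    [0,0,0],
    [0,0,0],
    [0,0,0],
  ],
  jaw=[0,0,0,0,0,0],
)

```text
time: 24.92
tool_pos: [0.4273, -0.3599, 0.0828]
tool_rot: [-3.14, -0.002, 1.643]
contact_force: [-1.0, 0.6, -0.8]
opening: 0.0077
grip_force: 20.0
```

Run:
```python
from h import *
st()
```

```text
t 24.92 [ 0.4273 -0.3599  0.0828] ydir [-1.799e+02 -1.400e-01  4.150e+00] F [-1.   0.6 -0.8] open 0.0077 g 20.0 q6 [-0.84  0.56  1.61  0.    0.98 -0.91]
```

Emit:
apply_moves(
  delta_pos=[
    [0,0,-0.015],
    [0,0,-0.03],
    [0,0,-0.042],
    [0,0,-0.049],
    [0,0,-0.049],
    [0,0,-0.049],
  ],
  dr=[
    [0,0,0],
    [0,0,0],
    [0,0,0],
    [0,0,0],
    [0,0,0],
    [0,0,0],
  ],
  jaw=[0,0,0,0,0,0],
)

```text
time: 25.42
tool_pos: [0.428, -0.3606, 0.0648]
tool_rot: [-3.141, -0.0, 1.643]
contact_force: [-0.1, -0.4, -1.8]
opening: 0.0081
grip_force: 20.0
```

Run:
```python
from h import *
st()
```

```text
t 25.42 [ 0.428  -0.3606  0.0648] ydir [-1.7999e+02 -1.0000e-02  4.1500e+00] F [-0.1 -0.4 -1.8] open 0.0081 g 20.0 q6 [-0.84  0.58  1.63  0.    0.93 -0.91]
```

Emit:
apply_moves(
  delta_pos=[
    [0,0,-0.005],
    [0,0,-0.009],
    [0,0,-0.009],
    [0,0,-0.009],
    [0,0,-0.009],
    [0,0,-0.009],
    [0,0,-0.009],
    [0,0,-0.009],
  ],
  dr=[
    [0,0,0],
    [0,0,0],
    [0,0,0],
    [0,0,0],
    [0,0,0],
    [0,0,0],
    [0,0,0],
    [0,0,0],
  ],
  jaw=[0,0,0,0.1,0.2,0.3,0.4,0.4],
)

```text
time: 26.08
tool_pos: [0.4281, -0.3607, 0.0615]
tool_rot: [3.141, 0.0, 1.643]
contact_force: [0.2, -1.6, 0.3]
opening: 0.0312
grip_force: 0.0
```

Emit:
apply_moves(
  delta_pos=[
    [0,0,0],
    [0,0,0.05],
    [0,0,0.12],
    [0,0,0.2],
    [0,0,0.3],
    [0,0,0.38],
    [0,0,0.4],
    [0,0,0.4],
  ],
  dr=[
    [0,0,0],
    [0,0,0],
    [0,0,0],
    [0,0,0],
    [0,0,0],
    [0,0,0],
    [0,0,0],
    [0,0,0],
  ],
  jaw=[0.4,0.4,0.4,0.4,0.4,0.4,0.4,0.4],
)

```text
time: 26.75
tool_pos: [0.4291, -0.3616, 0.2245]
tool_rot: [3.138, 0.005, 1.643]
contact_force: [-0.4, 0.2, -1.0]
opening: 0.037
grip_force: 0.0
```

Emit:
apply_moves(
  delta_pos=[
    [0.036,0.06,0],
    [0.072,0.12,0],
    [0.107,0.18,0],
    [0.143,0.237,0],
  ],
  dr=[
    [0,0,0.24],
    [0,0,0.48],
    [0,0,0.73],
    [0,0,0.976],
  ],
  jaw=[0.45,0.45,0.45,0.45],
)

```text
time: 27.08
tool_pos: [0.4849, -0.2642, 0.2192]
tool_rot: [-3.14, -0.004, 2.137]
contact_force: [0.9, -0.1, -0.3]
opening: 0.0412
grip_force: 0.0
```

Emit:
apply_moves(
  delta_pos=[
    [0.036,0.06,0],
    [0.072,0.12,0],
    [0.107,0.18,0],
    [0.143,0.237,0],
  ],
  dr=[
    [0,0,0.24],
    [0,0,0.48],
    [0,0,0.73],
    [0,0,0.976],
  ],
  jaw=[0.45,0.45,0.45,0.45],
)

```text
time: 27.42
tool_pos: [0.5421, -0.1693, 0.2191]
tool_rot: [-3.141, -0.004, 2.625]
contact_force: [0.6, 0.3, 0.5]
opening: 0.0414
grip_force: 0.0
```

Emit:
apply_moves(
  delta_pos=[
    [0.036,0.06,0],
    [0.072,0.12,0],
    [0.107,0.18,0],
    [0.143,0.237,0],
    [0.143,0.237,0],
    [0.143,0.237,0],
    [0.143,0.237,0],
  ],
  dr=[
    [0,0,0.24],
    [0,0,0.48],
    [0,0,0.73],
    [0,0,0.976],
    [0,0,0.976],
    [0,0,0.976],
    [0,0,0.976],
  ],
  jaw=[0.45,0.45,0.45,0.45,0.45,0.45,0.45],
)

```text
time: 28.0
tool_pos: [0.5989, -0.0764, 0.2197]
tool_rot: [3.141, -0.003, 3.106]
contact_force: [0.3, -0.4, 0.4]
opening: 0.0412
grip_force: 0.0
```

Run:
```python
from fit import *
st(); go(.600,-.0765,.064,88)
bl=lambda i:i[...,2]-i[...,0]
im=eyes.read_camera("top").astype(float)
v,c=fit(im,"top",grid(-.05,.05,-.004,.004,.001),frame(.05,.004,.006),.095,[.428,-.3606,1.64],bl); print("placed",v[:2].round(4),np.degrees(v[2]).round(2),round(c,1))
im=eyes.read_camera("scene").astype(float)
v,c=fit(im,"scene",grid(-.05,.05,-.004,.004,.001),frame(.05,.004,.006),.095,[.428,-.3606,1.64],bl); print("placed",v[:2].round(4),np.degrees(v[2]).round(2),round(c,1))
ring((.4485,.207),1); ring((.601,.281),0)
```

```text
t 28.0 [ 0.5989 -0.0764  0.2197] ydir [ 1.7998e+02 -1.7000e-01  8.7960e+01] F [ 0.3 -0.4  0.4] open 0.0412 g 0.0 q6 [-0.25  0.49  1.3  -0.    1.35 -1.79]
delta [ 0.003 -0.    -0.389] dr [np.float64(0.001)]
placed [ 0.4237 -0.3567] 94.27 75.9
placed [ 0.4296 -0.3598] 94.01 64.6
top [(20, 63, 67), (40, 64, 68), (60, 63, 67), (80, 61, 67), (100, 62, 68), (120, 62, 68), (140, 61, 68), (160, 60, 67), (180, 62, 68), (200, 61, 67), (220, 61, 67), (240, 62, 66), (260, 61, 67), (280, 62, 67), (300, 61, 67), (320, 62, 67), (340, 62, 67)]
scene [(0, 63, 69), (20, 62, 67), (40, 62, 67), (60, 61, 66), (80, 62, 66), (260, 64, 67), (280, 63, 69), (300, 63, 68), (320, 63, 69), (340, 63, 67)]
top [(20, 45, 50), (100, 63, 69), (120, 60, 67), (140, 58, 67), (160, 57, 66), (180, 56, 66), (200, 57, 66), (220, 56, 65), (240, 58, 65), (280, 59, 64), (300, 60, 65)]
scene [(0, 60, 68), (20, 59, 68), (40, 58, 67), (60, 57, 67), (160, 45, 74), (240, 60, 65), (280, 61, 66), (300, 61, 66), (320, 61, 67), (340, 61, 67)]
```

The first plaque is standing in its slot, and the kettle and pan haven't moved. Now the second plaque.

Emit:
apply_moves(
  delta_pos=[
    [0.003,0,-0.1],
    [0.003,0,-0.2],
    [0.003,0,-0.28],
    [0.003,0,-0.34],
    [0.003,0,-0.37],
    [0.003,0,-0.389],
    [0.003,0,-0.389],
    [0.003,0,-0.389],
  ],
  dr=[
    [0,0,0],
    [0,0,0],
    [0,0,0],
    [0,0,0],
    [0,0,0],
    [0,0,0],
    [0,0,0],
    [0,0,0],
  ],
  jaw=[0.45,0.45,0.45,0.45,0.45,0.45,0.45,0.45],
)

```text
time: 29.17
tool_pos: [0.6013, -0.0764, 0.0663]
tool_rot: [-3.142, 0.001, 3.107]
contact_force: [-0.1, -0.2, -1.0]
opening: 0.0416
grip_force: 0.0
```

Emit:
apply_moves(
  delta_pos=[
    [0,0,0],
    [0,0,0],
    [0,0,0],
    [0,0,0],
    [0,0,0],
    [0,0,0],
  ],
  dr=[
    [0,0,0],
    [0,0,0],
    [0,0,0],
    [0,0,0],
    [0,0,0],
    [0,0,0],
  ],
  jaw=[0.2,0,0,0,0,0],
)

```text
time: 29.67
tool_pos: [0.601, -0.0762, 0.0661]
tool_rot: [3.142, 0.001, 3.107]
contact_force: [0.1, 0.5, 1.0]
opening: 0.008
grip_force: 20.0
```

Run:
```python
from h import *
st(); go(.537,-.3525,.22,4.1)
```

```text
t 29.67 [ 0.601  -0.0762  0.0661] ydir [1.800e+02 3.000e-02 8.803e+01] F [0.1 0.5 1. ] open 0.008 g 20.0 q6 [-0.25  0.65  1.49  0.    1.01 -1.79]
delta [-0.16  -0.691  0.385] dr [np.float64(-2.93)]
```

Emit:
apply_moves(
  delta_pos=[
    [0,0,0.05],
    [0,0,0.14],
    [0,0,0.24],
    [0,0,0.34],
    [0,0,0.385],
    [0,0,0.385],
  ],
  dr=[
    [0,0,0],
    [0,0,0],
    [0,0,0],
    [0,0,0],
    [0,0,0],
    [0,0,0],
  ],
  jaw=[0,0,0,0,0,0],
)

```text
time: 30.17
tool_pos: [0.6031, -0.0767, 0.2256]
tool_rot: [-3.14, 0.01, 3.107]
contact_force: [0.5, -0.2, -0.9]
opening: 0.0076
grip_force: 20.0
```

Emit:
apply_moves(
  delta_pos=[
    [-0.01,-0.05,0],
    [-0.023,-0.11,0],
    [-0.038,-0.17,0],
    [-0.053,-0.23,0],
  ],
  dr=[
    [0,0,-0.24],
    [0,0,-0.48],
    [0,0,-0.73],
    [0,0,-0.976],
  ],
  jaw=[0,0,0,0],
)

```text
time: 30.5
tool_pos: [0.5788, -0.1688, 0.2183]
tool_rot: [-3.141, -0.002, 2.614]
contact_force: [0.6, 0.3, -1.1]
opening: 0.0084
grip_force: 20.0
```

Emit:
apply_moves(
  delta_pos=[
    [-0.013,-0.058,0],
    [-0.027,-0.115,0],
    [-0.04,-0.172,0],
    [-0.053,-0.23,0],
  ],
  dr=[
    [0,0,-0.24],
    [0,0,-0.48],
    [0,0,-0.73],
    [0,0,-0.976],
  ],
  jaw=[0,0,0,0],
)

```text
time: 30.83
tool_pos: [0.5576, -0.261, 0.2182]
tool_rot: [-3.141, -0.002, 2.125]
contact_force: [0.7, 1.0, -1.4]
opening: 0.008
grip_force: 20.0
```

Emit:
apply_moves(
  delta_pos=[
    [-0.013,-0.058,0],
    [-0.027,-0.115,0],
    [-0.04,-0.172,0],
    [-0.053,-0.23,0],
    [-0.053,-0.23,0],
    [-0.053,-0.23,0],
    [-0.053,-0.23,0],
  ],
  dr=[
    [0,0,-0.24],
    [0,0,-0.48],
    [0,0,-0.73],
    [0,0,-0.976],
    [0,0,-0.976],
    [0,0,-0.976],
    [0,0,-0.976],
  ],
  jaw=[0,0,0,0,0,0,0],
)

```text
time: 31.42
tool_pos: [0.537, -0.3516, 0.2186]
tool_rot: [-3.14, -0.002, 1.645]
contact_force: [0.3, 0.7, -0.6]
opening: 0.0079
grip_force: 20.0
```

Run:
```python
from h import *
st(); go(.537,-.3525,.106,4.1)
```

```text
t 31.42 [ 0.537  -0.3516  0.2186] ydir [-1.7993e+02 -1.0000e-01  4.2300e+00] F [ 0.3  0.7 -0.6] open 0.0079 g 20.0 q6 [-0.7   0.57  1.18  0.    1.4  -0.77]
delta [-0.    -0.002 -0.281] dr [np.float64(-0.005)]
```

Emit:
apply_moves(
  delta_pos=[
    [0,-0.002,-0.08],
    [0,-0.002,-0.16],
    [0,-0.002,-0.22],
    [0,-0.002,-0.26],
    [0,-0.002,-0.282],
    [0,-0.002,-0.282],
    [0,-0.002,-0.282],
  ],
  dr=[
    [0,0,0],
    [0,0,0],
    [0,0,0],
    [0,0,0],
    [0,0,0],
    [0,0,0],
    [0,0,0],
  ],
  jaw=[0,0,0,0,0,0,0],
)

```text
time: 32.0
tool_pos: [0.5378, -0.3525, 0.1074]
tool_rot: [3.141, 0.0, 1.645]
contact_force: [0.3, -1.4, 0.0]
opening: 0.0076
grip_force: 20.0
```

Emit:
apply_moves(
  delta_pos=[
    [0,0,-0.01],
    [0,0,-0.02],
    [0,0,-0.03],
    [0,0,-0.04],
    [0,0,-0.05],
    [0,0,-0.05],
  ],
  dr=[
    [0,0,0],
    [0,0,0],
    [0,0,0],
    [0,0,0],
    [0,0,0],
    [0,0,0],
  ],
  jaw=[0,0,0,0,0,0],
)

```text
time: 32.5
tool_pos: [0.5368, -0.3527, 0.0859]
tool_rot: [-3.141, -0.001, 1.643]
contact_force: [0.9, 0.0, -1.6]
opening: 0.008
grip_force: 20.0
```

Run:
```python
from h import *
st(); go(.537,-.3525,.0635,4.1)
```

```text
t 32.5 [ 0.5368 -0.3527  0.0859] ydir [-1.7994e+02 -6.0000e-02  4.1500e+00] F [ 0.9  0.  -1.6] open 0.008 g 20.0 q6 [-0.7   0.68  1.35  0.    1.11 -0.77]
delta [ 0.     0.001 -0.056] dr [np.float64(-0.002)]
```

Emit:
apply_moves(
  delta_pos=[
    [0,0,-0.02],
    [0,0,-0.04],
    [0,0,-0.057],
    [0,0,-0.057],
    [0,0,-0.057],
    [0,0,-0.057],
    [0,0,-0.057],
    [0,0,-0.057],
  ],
  dr=[
    [0,0,0],
    [0,0,0],
    [0,0,0],
    [0,0,0],
    [0,0,0],
    [0,0,0],
    [0,0,0],
    [0,0,0],
  ],
  jaw=[0,0,0,0,0,0.1,0.2,0.3],
)

```text
time: 33.17
tool_pos: [0.5374, -0.3532, 0.0645]
tool_rot: [3.141, 0.0, 1.643]
contact_force: [-0.1, -1.4, 0.7]
opening: 0.0182
grip_force: 0.0
```

Emit:
apply_moves(
  delta_pos=[
    [0,0,0],
    [0,0,0.05],
    [0,0,0.12],
    [0,0,0.2],
    [0,0,0.3],
    [0,0,0.38],
    [0,0,0.4],
    [0,0,0.4],
  ],
  dr=[
    [0,0,0],
    [0,0,0],
    [0,0,0],
    [0,0,0],
    [0,0,0],
    [0,0,0],
    [0,0,0],
    [0,0,0],
  ],
  jaw=[0.4,0.4,0.4,0.4,0.4,0.4,0.4,0.4],
)

```text
time: 33.83
tool_pos: [0.5384, -0.3539, 0.228]
tool_rot: [3.136, 0.005, 1.643]
contact_force: [0.4, -0.5, -1.2]
opening: 0.0367
grip_force: 0.0
```

Emit:
apply_moves(
  delta_pos=[
    [-0.131,0.626,0],
    [-0.131,0.626,0],
    [-0.131,0.626,0],
    [-0.131,0.626,0],
    [-0.131,0.626,0],
    [-0.131,0.626,0],
    [-0.131,0.626,0],
    [-0.131,0.626,0],
  ],
  dr=[
    [0,0,-0.228],
    [0,0,-0.228],
    [0,0,-0.228],
    [0,0,-0.228],
    [0,0,-0.228],
    [0,0,-0.228],
    [0,0,-0.228],
    [0,0,-0.228],
  ],
  jaw=[0.25,0.25,0.25,0.25,0.25,0.25,0.25,0.25],
)

```text
time: 34.5
tool_pos: [0.4836, -0.1001, 0.223]
tool_rot: [-3.139, -0.001, 1.533]
contact_force: [-0.0, -1.7, 0.0]
opening: 0.0228
grip_force: 0.0
```

Run:
```python
from fit import *
st(); go(.4845,-.1019,.078,-2.4)
bl=lambda i:i[...,2]-i[...,0]
for n in("top","scene"):
  im=eyes.read_camera(n).astype(float)
  for x0 in([.537,-.3525,1.64],[.428,-.3606,1.64]):
    v,c=fit(im,n,grid(-.05,.05,-.004,.004,.001),frame(.05,.004,.006),.095,x0,bl); print("placed",n,v[:2].round(4),np.degrees(v[2]).round(2),round(c,1))
a=crop("top",265,90,140,160,3.75); b=crop("scene",145,170,150,150,1.75)
c=np.zeros((600,800,3),np.uint8); c[:a.shape[0],:a.shape[1]]=a; c[:b.shape[0],530:530+b.shape[1]]=b; cv2.imwrite("pics/d2.png",c)
```

```text
t 34.5 [ 0.4836 -0.1001  0.223 ] ydir [-1.7986e+02 -6.0000e-02 -2.1600e+00] F [-0.  -1.7  0. ] open 0.0228 g 0.0 q6 [-0.36  0.29  1.61  0.    1.24 -0.32]
delta [ 0.002 -0.004 -0.362] dr [np.float64(-0.008)]
placed top [ 0.5326 -0.3513] 93.89 68.7
placed top [ 0.4237 -0.3568] 94.25 75.6
placed scene [ 0.5394 -0.3529] 94.18 56.9
placed scene [ 0.4296 -0.3596] 94.0 64.4
```

View pics/d2.png

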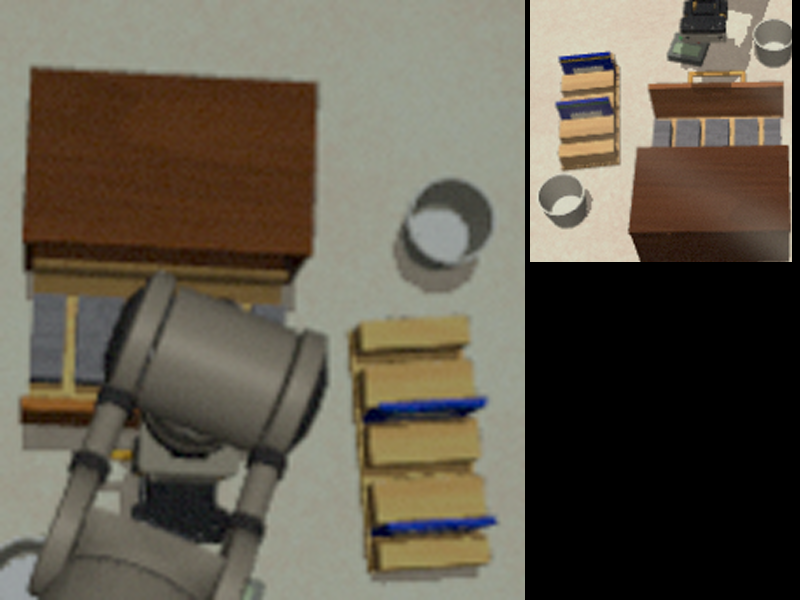

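Both plaques stand in the rack at (425,408) and (435,526), and the drawer is empty. Next I grip the handle and push it shut.

Emit:
apply_moves(
  delta_pos=[
    [0.002,-0.004,-0.1],
    [0.002,-0.004,-0.2],
    [0.002,-0.004,-0.27],
    [0.002,-0.004,-0.31],
    [0.002,-0.004,-0.34],
    [0.002,-0.004,-0.362],
    [0.002,-0.004,-0.362],
    [0.002,-0.004,-0.362],
  ],
  dr=[
    [0,0,-0.008],
    [0,0,-0.008],
    [0,0,-0.008],
    [0,0,-0.008],
    [0,0,-0.008],
    [0,0,-0.008],
    [0,0,-0.008],
    [0,0,-0.008],
  ],
  jaw=[0.25,0.25,0.25,0.25,0.25,0.25,0.25,0.25],
)

```text
time: 35.37
tool_pos: [0.4858, -0.105, 0.0792]
tool_rot: [-3.141, -0.0, 1.524]
contact_force: [0.2, -0.5, 0.2]
opening: 0.023
grip_force: 0.0
```

Emit:
apply_moves(
  delta_pos=[
    [0,0,0],
    [0,0,0],
    [0,0,0],
    [0,0,0],
  ],
  dr=[
    [0,0,0],
    [0,0,0],
    [0,0,0],
    [0,0,0],
  ],
  jaw=[0,0,0,0],
)

```text
time: 35.7
tool_pos: [0.486, -0.1046, 0.0802]
tool_rot: [3.14, 0.001, 1.526]
contact_force: [-1.4, -2.1, 3.4]
opening: 0.0093
grip_force: 20.0
```

Run:
```python
from h import *
st(); go(.6235,-.1078,.078,-2.4)
```

```text
t 35.7 [ 0.486  -0.1046  0.0802] ydir [ 1.7992e+02  5.0000e-02 -2.5900e+00] F [-1.4 -2.1  3.4] open 0.0093 g 20.0 q6 [-0.37  0.47  1.79 -0.    0.88 -0.32]
delta [ 0.344 -0.008 -0.005] dr [np.float64(0.007)]
```

Emit:
apply_moves(
  delta_pos=[
    [0.03,-0.001,0],
    [0.08,-0.003,0],
    [0.13,-0.005,0],
    [0.18,-0.007,0],
    [0.23,-0.009,0],
    [0.27,-0.01,0],
    [0.31,-0.012,0],
    [0.335,-0.013,0],
  ],
  dr=[
    [0,0,0],
    [0,0,0],
    [0,0,0],
    [0,0,0],
    [0,0,0],
    [0,0,0],
    [0,0,0],
    [0,0,0],
  ],
  jaw=[0,0,0,0,0,0,0,0],
)

```text
time: 36.37
tool_pos: [0.6212, -0.1091, 0.0802]
tool_rot: [3.14, -0.0, 1.526]
contact_force: [-1.4, 0.5, 5.1]
opening: 0.0093
grip_force: 20.0
```

Emit:
apply_moves(
  delta_pos=[
    [0.007,0,0],
    [0.014,0,0],
    [0.018,0,0],
    [0.02,0,0],
    [0.02,0,0],
  ],
  dr=[
    [0,0,0],
    [0,0,0],
    [0,0,0],
    [0,0,0],
    [0,0,0],
  ],
  jaw=[0,0,0,0,0],
)

```text
time: 36.78
tool_pos: [0.6244, -0.1092, 0.0801]
tool_rot: [-3.135, -0.0, 1.526]
contact_force: [-12.6, -0.3, 11.8]
opening: 0.0093
grip_force: 20.0
```

Run:
```python
from h import *
st()
```

```text
t 36.78 [ 0.6244 -0.1092  0.0801] ydir [-1.7962e+02 -1.0000e-02 -2.5800e+00] F [-12.6  -0.3  11.8] open 0.0093 g 20.0 q6 [-0.29  0.68  1.38 -0.    1.09 -0.25]
```

Emit:
apply_moves(
  delta_pos=[
    [-0.003,0,0],
    [-0.003,0,0],
    [-0.003,0,0],
    [-0.003,0,0.04],
    [-0.003,0,0.12],
    [-0.003,0,0.22],
    [-0.003,0,0.32],
    [-0.003,0,0.36],
  ],
  dr=[
    [0,0,0],
    [0,0,0],
    [0,0,0],
    [0,0,0],
    [0,0,0],
    [0,0,0],
    [0,0,0],
    [0,0,0],
  ],
  jaw=[0.25,0.25,0.25,0.25,0.25,0.25,0.25,0.25],
)

```text
time: 37.45
tool_pos: [0.6284, -0.1099, 0.2296]
tool_rot: [3.133, 0.002, 1.525]
contact_force: [0.6, -0.8, 0.9]
opening: 0.0229
grip_force: 0.0
```

Emit:
apply_moves(
  delta_pos=[
    [-0.1,0,0],
    [-0.2,0,0],
    [-0.3,-0.1,0],
    [-0.4,-0.2,0],
    [-0.45,-0.2,0],
    [-0.45,-0.2,0],
    [-0.45,-0.2,0],
  ],
  dr=[
    [0,0,0],
    [0,0,0],
    [0,0,0],
    [0,0,0],
    [0,0,0],
    [0,0,0],
    [0,0,0],
  ],
  jaw=[0.25,0.25,0.25,0.25,0.25,0.25,0.25],
)

```text
time: 38.03
tool_pos: [0.445, -0.1905, 0.2238]
tool_rot: [3.141, 0.0, 1.522]
contact_force: [0.8, -1.4, 0.3]
opening: 0.023
grip_force: 0.0
```

Run:
```python
from fit import *
st(); ring((.4485,.207),1); ring((.601,.281),0)
a=crop("top",140,90,265,170,3.0); cv2.imwrite("pics/f1.png",a)
```

```text
t 38.03 [ 0.445  -0.1905  0.2238] ydir [ 1.7997e+02  2.0000e-02 -2.8000e+00] F [ 0.8 -1.4  0.3] open 0.023 g 0.0 q6 [-0.56  0.27  1.64 -0.    1.23 -0.51]
top [(20, 63, 67), (40, 64, 68), (60, 63, 67), (80, 61, 67), (100, 62, 68), (120, 62, 68), (140, 61, 68), (160, 60, 67), (180, 62, 68), (200, 61, 67), (220, 61, 66), (240, 62, 66), (260, 61, 67), (280, 62, 67), (300, 61, 67), (320, 62, 67), (340, 62, 67)]
scene [(0, 63, 69), (20, 62, 67), (40, 62, 67), (60, 61, 66), (80, 62, 66), (260, 64, 67), (280, 62, 69), (300, 63, 68), (320, 63, 69), (340, 63, 67)]
top [(0, 56, 66), (60, 61, 74), (80, 58, 71), (140, 62, 69), (160, 56, 67), (180, 56, 66), (200, 56, 66), (220, 56, 66), (240, 55, 65), (260, 55, 65), (280, 55, 65), (300, 55, 65), (320, 55, 65), (340, 56, 65)]
scene [(0, 57, 67), (20, 61, 68), (120, 66, 74), (180, 55, 64), (200, 55, 65), (220, 55, 65), (240, 56, 64), (260, 56, 65), (280, 56, 65), (300, 56, 66), (320, 56, 67), (340, 57, 67)]
```

View pics/f1.png

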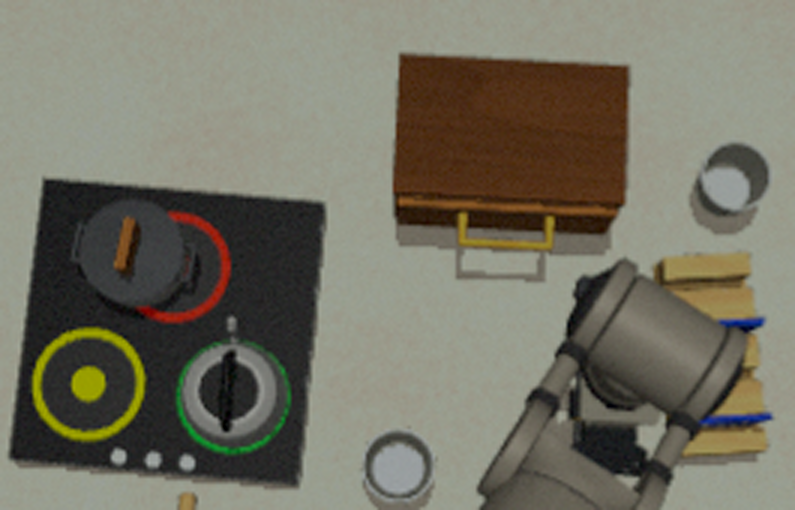

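The drawer is shut, but the pan has been knocked about 45 mm off the red spot, with its grip at (125,243). I'll slide it back.

Run:
```python
from h import *
A=lambda *q:(np.array(q)+.5)/3+[140,90]-.5
P=w("top",A((119,269),(130,218)),.127); print(P.round(4),P.mean(0),np.degrees(np.arctan2(*(P[1]-P[0])[1::-1])))
c0=p("top",P.mean(0))[0]
im=eyes.read_camera("top");h=cv2.cvtColor(im,cv2.COLOR_RGB2HSV).astype(int); H,S,V=h[...,0],h[...,1],h[...,2]
yy,xx=np.mgrid[:420,:560]; m=(H>=5)&(H<18)&(S>110)&(V>40)&(np.hypot(xx-c0[0],yy-c0[1])<14)
ys,xs=np.where(m); P=w("top",np.c_[xs,ys],.115); print("pan",len(P),P.mean(0).round(4),cv2.minAreaRect(P[:,:2].astype(np.float32)*1000))
go(.6,.32,.225,80)
```

```text
[[0.5789 0.3276 0.127 ]
 [0.6371 0.3178 0.127 ]] [0.6080384  0.32270671 0.127     ] -9.580812364554122
pan 90 [0.6087 0.3239 0.115 ] ((608.74560546875, 322.91949462890625), (20.630342483520508, 64.7379150390625), 81.21031951904297)
delta [0.383 1.273 0.005] dr [np.float64(2.882)]
```

Emit:
apply_moves(
  delta_pos=[
    [0.02,0.08,0],
    [0.05,0.18,0],
    [0.08,0.27,0],
    [0.11,0.35,0],
    [0.136,0.428,0],
  ],
  dr=[
    [0,0,0.2],
    [0,0,0.4],
    [0,0,0.6],
    [0,0,0.8],
    [0,0,0.968],
  ],
  jaw=[0.6,0.6,0.6,0.6,0.6],
)

```text
time: 38.95
tool_pos: [0.5014, -0.0162, 0.2235]
tool_rot: [3.141, 0.0, 2.015]
contact_force: [0.8, -0.4, 0.3]
opening: 0.0512
grip_force: 0.0
```

Emit:
apply_moves(
  delta_pos=[
    [0.02,0.08,0],
    [0.05,0.17,0],
    [0.08,0.26,0],
    [0.11,0.35,0],
    [0.136,0.428,0],
  ],
  dr=[
    [0,0,0.2],
    [0,0,0.4],
    [0,0,0.6],
    [0,0,0.8],
    [0,0,0.968],
  ],
  jaw=[0.6,0.6,0.6,0.6,0.6],
)

```text
time: 39.37
tool_pos: [0.5556, 0.1557, 0.2233]
tool_rot: [3.141, -0.0, 2.499]
contact_force: [0.7, -0.7, -0.3]
opening: 0.055
grip_force: 0.0
```

Emit:
apply_moves(
  delta_pos=[
    [0.02,0.08,0],
    [0.05,0.17,0],
    [0.08,0.26,0],
    [0.11,0.35,0],
    [0.136,0.428,0],
    [0.136,0.428,0],
    [0.136,0.428,0],
    [0.136,0.428,0],
  ],
  dr=[
    [0,0,0.2],
    [0,0,0.4],
    [0,0,0.6],
    [0,0,0.8],
    [0,0,0.968],
    [0,0,0.968],
    [0,0,0.968],
    [0,0,0.968],
  ],
  jaw=[0.6,0.6,0.6,0.6,0.6,0.6,0.6,0.6],
)

```text
time: 40.03
tool_pos: [0.6094, 0.3241, 0.2227]
tool_rot: [-3.141, -0.001, 2.977]
contact_force: [-0.4, 0.2, 0.5]
opening: 0.0551
grip_force: 0.0
```

Run:
```python
from h import *
st(); go(.6085,.323,.0995,80.4)
```

```text
t 40.03 [0.6094 0.3241 0.2227] ydir [-1.7995e+02 -5.0000e-02  8.0580e+01] F [-0.4  0.2  0.5] open 0.0551 g 0.0 q6 [ 0.38  0.67  1.   -0.    1.48 -1.03]
delta [-0.002 -0.003 -0.308] dr [np.float64(-0.006)]
```

Emit:
apply_moves(
  delta_pos=[
    [-0.002,-0.003,-0.09],
    [-0.002,-0.003,-0.18],
    [-0.002,-0.003,-0.25],
    [-0.002,-0.003,-0.29],
    [-0.002,-0.003,-0.308],
    [-0.002,-0.003,-0.308],
    [-0.002,-0.003,-0.308],
    [-0.002,-0.003,-0.308],
  ],
  dr=[
    [0,0,0],
    [0,0,0],
    [0,0,0],
    [0,0,0],
    [0,0,0],
    [0,0,0],
    [0,0,0],
    [0,0,0],
  ],
  jaw=[0.6,0.6,0.6,0.6,0.6,0.4,0,0],
)

```text
time: 40.7
tool_pos: [0.61, 0.3229, 0.1024]
tool_rot: [3.14, 0.003, 2.977]
contact_force: [0.4, -0.0, 0.1]
opening: 0.0396
grip_force: 0.0
```

Emit:
apply_moves(
  delta_pos=[
    [0,0,0],
    [0,0,0],
    [0,0,0],
    [0,0,0],
    [0,0,0],
  ],
  dr=[
    [0,0,0],
    [0,0,0],
    [0,0,0],
    [0,0,0],
    [0,0,0],
  ],
  jaw=[0,0,0,0,0],
)

```text
time: 41.12
tool_pos: [0.6092, 0.3235, 0.1009]
tool_rot: [3.14, 0.001, 2.978]
contact_force: [-0.5, 1.0, 3.3]
opening: 0.0137
grip_force: 20.0
```

Run:
```python
from h import *
st()
```

```text
t 41.12 [0.6092 0.3235 0.1009] ydir [1.7993e+02 6.0000e-02 8.0600e+01] F [-0.5  1.   3.3] open 0.0137 g 20.0 q6 [ 0.38  0.75  1.17  0.    1.22 -1.03]
```

Emit:
apply_moves(
  delta_pos=[
    [-0.002,-0.015,0],
    [-0.006,-0.04,0],
    [-0.01,-0.065,0],
    [-0.014,-0.09,0],
    [-0.017,-0.105,0],
    [-0.017,-0.105,0],
    [-0.017,-0.105,0],
    [-0.017,-0.105,0],
  ],
  dr=[
    [0,0,0],
    [0,0,0],
    [0,0,0],
    [0,0,0],
    [0,0,0],
    [0,0,0],
    [0,0,0],
    [0,0,0],
  ],
  jaw=[0,0,0,0,0,0,0,0],
)

```text
time: 41.78
tool_pos: [0.6022, 0.2802, 0.1009]
tool_rot: [-3.14, 0.0, 2.977]
contact_force: [-1.2, -2.5, 6.4]
opening: 0.0136
grip_force: 20.0
```

Emit:
apply_moves(
  delta_pos=[
    [0,0,0],
    [0,0,0],
    [0,0,0],
    [0,0,0.05],
    [0,0,0.12],
    [0,0,0.2],
    [0,0,0.3],
    [0.0,-0.1,0.319],
  ],
  dr=[
    [0,0,0],
    [0,0,0],
    [0,0,0],
    [0,0,0],
    [0,0,0],
    [0,0,0],
    [0,0,0],
    [0,0,0],
  ],
  jaw=[0.6,0.6,0.6,0.6,0.6,0.6,0.6,0.6],
)

```text
time: 42.45
tool_pos: [0.6037, 0.2472, 0.2345]
tool_rot: [3.134, 0.009, 2.984]
contact_force: [0.2, -0.2, 0.5]
opening: 0.0546
grip_force: 0.0
```

Emit:
apply_moves(
  delta_pos=[
    [0.0,-0.2,0],
    [-0.3,-0.75,0],
    [-0.3,-0.75,0],
    [-0.3,-0.75,0],
    [-0.3,-0.75,0],
    [-0.3,-0.75,0],
    [-0.3,-0.75,0],
    [-0.3,-0.75,0],
  ],
  dr=[
    [0,0,0],
    [0,0,0],
    [0,0,0],
    [0,0,0],
    [0,0,0],
    [0,0,0],
    [0,0,0],
    [0,0,0],
  ],
  jaw=[0.6,0.6,0.6,0.6,0.6,0.6,0.6,0.6],
)

```text
time: 43.12
tool_pos: [0.4805, -0.0609, 0.2276]
tool_rot: [-3.141, -0.001, 2.977]
contact_force: [0.8, -0.4, 0.3]
opening: 0.0552
grip_force: 0.0
```

Run:
```python
from h import *
st(); ring((.4485,.207),1); ring((.601,.281),0)
a=crop("top",140,90,265,170,2.6); b=crop("scene",145,150,285,150,2.4)
c=np.zeros((600,700,3),np.uint8); c[:300,:700]=a[100:400,:700] if a.shape[1]>=700 else np.pad(a[80:380],((0,0),(0,700-a.shape[1]),(0,0))); c[300:600,:684]=b[:300,:684]; cv2.imwrite("pics/f2.png",c)
```

```text
t 43.12 [ 0.4805 -0.0609  0.2276] ydir [-1.7998e+02 -3.0000e-02  8.0580e+01] F [ 0.8 -0.4  0.3] open 0.0552 g 0.0 q6 [-0.28  0.27  1.63 -0.    1.25 -1.69]
top [(20, 63, 67), (40, 64, 67), (60, 63, 67), (80, 61, 67), (100, 62, 67), (120, 62, 68), (140, 61, 68), (160, 60, 67), (180, 62, 68), (200, 61, 67), (220, 61, 66), (240, 62, 66), (260, 61, 67), (280, 62, 67), (300, 61, 67), (320, 62, 67), (340, 62, 67)]
scene [(0, 63, 69), (20, 62, 67), (40, 62, 67), (60, 61, 66), (80, 62, 66), (260, 64, 67), (280, 63, 68), (300, 63, 68), (320, 63, 69), (340, 63, 67)]
top [(20, 45, 50), (120, 62, 67), (140, 58, 67), (160, 57, 66), (180, 56, 66), (200, 57, 67), (220, 57, 66), (240, 58, 65), (280, 59, 63), (300, 59, 65)]
scene [(0, 59, 67), (20, 58, 68), (40, 58, 67), (60, 58, 67), (80, 58, 66), (160, 45, 74), (240, 60, 65), (280, 59, 65), (300, 60, 66), (320, 60, 67), (340, 59, 67)]
```

View pics/f2.png

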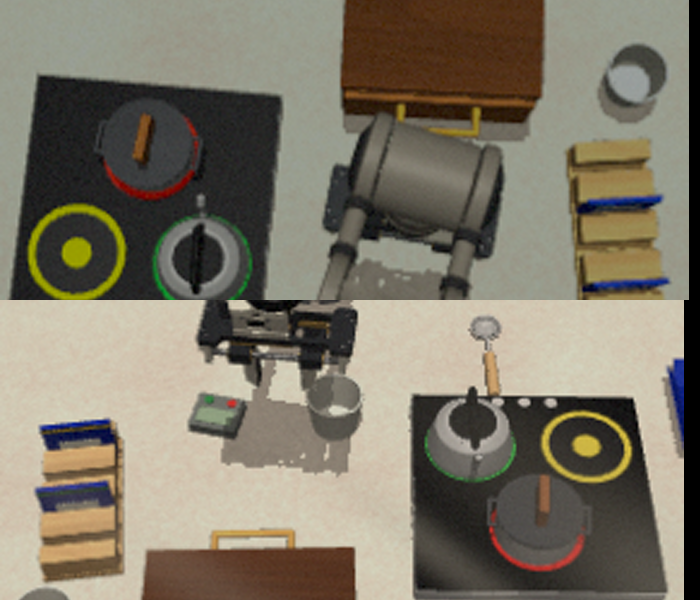

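The final picture shows the pan on red (150,148), the kettle on green (203,258), both plaques upright and the drawer shut, with the robot clear of everything. Handing in.

```bash
python3 -c "
from cell import job
print(job.hand_in())"
```

```text
the job is handed in; nothing more can be done
None
```

The job is handed in: the kettle is on the green spot, the pan is on the red spot (slid back after it got knocked mid-run), both plaques found in the drawer stand in the rack, and the drawer is pushed shut.

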